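# Wind the lab jack up to the height gauge

### The arm

A 6-joint arm with a two-finger parallel gripper is mounted at the origin on the work surface. World frame = base frame: x ahead of the robot, y to its left, z up, the work surface at z = 0. Lengths are in m, angles in rad, forces in N, time in s.
With the tool pointing down it reaches from about 0.275 to 0.775 m from the base axis. Payload 14.6 kg.
Tool frame: the origin (TCP) lies midway between the tips of the shut fingers; the grasp point (between the pads) lies 19 mm behind it; z points along the fingers, y is the direction in which the jaws open and shut (so a half turn about z gives the same grasp; the last joint's range is limited). The gripper opens to 85 mm and grips with 20 to 120 N. Pads are 22 mm wide; open, the fingers measure 114 mm over their backs; the gripper's body (76 mm by 85 mm) begins 54 mm behind the grasp point. The pads swing forward as they close: fully open they stand 13 mm farther back than shut.
Start: joints at [1.117, 0.263, -0.048, 1.259, 0, 1.415], TCP at [0.155, 0.502, 0.197] pointing down, gripper open.
Joint ranges: [-2.65, 2.65], [-0.89, 1.7], [-1.18, 1.37], [-2.13, 2.11], [-1.35, 1.29], [-3.14, 3.14]. Speed limits (rad/s): [1.89, 1.89, 2.57, 2.79, 3.14, 3.14].

### API

Orientations are given as a unit quaternion [x, y, z, w].
In Python, from station import bot gives the robot as it stands. The module is installed in compiled form; this text tells all that it offers.
- The arm moves only by the tool send_rows, never from a script. Its argument "plan" is text: rows parted by semicolons, each of 5 numbers parted by spaces: the shift along the tool's x, y, z in units of 40 mm (1.0 is 40 mm), then the turn about the tool's z in units of 5 degrees (1.0 is 5 degrees), then the closure, from 0 (fully open) to 1 (shut). In form: x y z roll grip; .... A call has 1 to 8 rows; each row is the pose to reach, as a shift and turn from the pose commanded when the call began, along the tool's axes at that moment; what a row does not reach only later rows make up. A row lasts 1/10 s, in which the tool goes at most 50 mm and 8.59 degrees, less where a joint would pass 70% of its speed; a pose out of reach is approached as far as the arm can. A call with a gripper value outside its range is refused whole. The fingers move at their own pace and stop on an object; "grip_force" is the grip in N (left out, the last holds). Time passes only in rows, so rows that repeat a pose let the fingers close. It gives the time, the measured TCP pose, the force and the opening at its end, in the units of the state.
- bot.read_state(): the state, without advancing time (a new reading comes with each control period).
- bot.camera(name): name is "scene" or "top" or "wrist"; returns (picture, depth): 420x560x3 uint8, red, green, blue; 420x560 float32, m along the optical axis (not along the pixel's ray), 0 where there is no reading.
- bot.camera_info(name): a dict with "K" (3x3 intrinsics, pixels), "pose" (4x4, takes a point from camera to world coordinates); the wrist camera has in their place "mount" (4x4, takes a point from camera to tool coordinates, whose origin is the TCP and whose axes are the flange's). Camera axes: x right, y down, z forward; pixel columns grow to the right and rows downward; lengths in m; the calibration is good to about 2 mm. A picture is of the moment at which its call begins: read the wrist's pose just before it. camera_info takes no time and is no camera call.
- bot.finish_job(): hands the job in, once; it reports no verdict.
The state is a dict: "time_s": time; "joint_positions": joint angles; "joint_velocities": joint speeds; "tau": joint torques, N m; "ee_pos": TCP position; "orientation": TCP orientation; "ft_force": force on the tool from outside, world axes, zero at the start; "moment": the same for the moment, N m; "gripper_width": opening from 0.0 (shut) to 1.0 (fully open).
Only numpy, scipy, OpenCV 4.12 (cv2) and the standard library are available. Lean on these libraries where they do the work, as an engineer would, in place of code of your own. Each camera call takes 0.05 s, during which the arm holds its last target. There are 200 camera calls.

### The job

Take the loose crank, push it on the lab jack's shaft until its slots have dropped right over the cross-pin, and wind the jack up (clockwise) until its top plate is level with the tip of the height gauge's pointer. Then pull the crank off and lay it down on the bench again, clear of the jack. Work gently: never force the crank on the shaft or drop it, do not bump the jack with the hand, do not touch the gauge, and leave the other things where they are.

Things in the scene. Friction and masses are not known exactly. Their poses are not given: they have to be found in the camera images.
- jack: aluminium lab scissor jack bolted to the bench. Origin: centre of the underside of its 130 x 150 mm base; z up; y = the way its drive shaft points (level). The 130 (x) x 150 (y) x 8 mm top plate, top at about 161 mm at the start, moves straight up; the circuit board on it stands 25 mm higher.
- shaft_pin (a point): on the axis of the drive shaft, where a cross-pin 6 mm thick, 26 mm long goes through it; 100 mm along jack y from the jack's origin, about 82 mm up at first. Shaft 10 mm thick, level, along this point's y. The point keeps the jack's axes: it does not turn with the shaft, so the pin's angle, different each time, is not given. Screw friction about 0.15 N m; the jack stays where it is left.
- shaft_tip (a point): free end of the drive shaft, 27 mm beyond shaft_pin along its y; the last 7 mm taper to 5 mm thick. Clockwise, seen from this end looking at the jack, raises the plate: 12 mm per turn. The shaft rises half as much as the plate and does not shift sideways.
- plate_edge (a point): middle of the upper edge of the jack's top plate at its end away from the shaft (jack's -y end), next to the gauge; moves with the plate.
- pointer_tip (a point): tip of the height gauge's steel pointer, in its upper face, about 10 mm off the plate's edge, clamped 184 to 198 mm up (differs each time); z up. The plate is level when plate_edge is as high as this point.
- gauge: height gauge, fixed beside the jack's -y end: 60 mm square dark foot, 12 mm steel column 270 mm tall, grey slider with the pointer. Origin: centre of the foot's underside. Do not touch.
- crank: loose dark steel crank, 0.2 to 0.3 kg, lying on its side, hub and handle axes level, 14 mm up. Origin: centre of the hub's open mouth, which looks to -y. Hub 28 mm thick, 38 mm long along +y. Its first 10 mm are cut by two crossing slots 9 mm wide (one every 90 degrees) for the pin; behind them a 12 mm bore, 28 mm deep, for the shaft. z is up as it lies.
- crank_grip (a point): where to hold the crank: on the axis of its black handle sleeve, 28 mm thick, 80 mm long (49 to 129 mm along crank +y), parallel to the hub at crank x = -45 mm; this point is at y = 94 mm. A flat arm (y 38 to 46 mm) joins hub and sleeve. The sleeve turns stiffly (0.13 N m): lifted by it, the crank keeps its angle; in winding it turns in a steady grip.
- crank_seat (a point): on the crank's hub axis at the bottom of the slots, 10 mm behind the mouth. It lies 3 mm from shaft_pin when the pin is at the bottom of the slots, 13 mm while the hub's end still rides on the pin.
- solder_spool: solder spool, 60 mm across, 46 mm tall, standing; origin at the centre of its underside. Leave alone.
- flux_bottle: white bottle, 44 mm across, 100 mm tall; origin at the centre of its underside. Leave alone.
- screwdriver: screwdriver lying on the bench along its x, about 200 mm long. Leave alone.
There are look-alikes about, which are no part of the job. What is shaped like the crank but orange or yellow is not meant.

How it is judged:
By the outcome, as a careful person would: the job done as asked, in the order asked, and still so for the second after the job is handed in, with the robot touching nothing.
It also fails if it takes over 69 s, if anything falls off the work surface, if the arm or the gripper's body presses on something with over 40 N, if the wrist force passes 120 N, or if a joint passes its speed limit or range.

## Working session

There is one attempt and no reset: what is moved stays moved. The work goes in short steps, Python scripts to look and compute and a tool call to move; the robot and the scene stay as the last step left them, time stands still between calls to the robot, and variables do not carry over. Pictures are saved under pics/ and viewed, about 8 in all and at most 12, crops included, and the job is handed in when it is done.

Besides the shell and the picture viewer there is one more tool, called after "Call:" as name(argument=value, ...), one argument or row to a line, values as JSON. send_rows: Moves the arm, as the interface text tells. Its arguments: {"type":"object","properties":{"plan":{"type":"string"},"grip_force":{"type":"number"}},"required":["plan"]}

```bash
mkdir -p pics
cat > h.py <<'E'
import numpy as np, cv2
from scipy.spatial.transform import Rotation as R
from station import bot
def shot(n):
    s=bot.read_state(); im,d=bot.camera(n); i=bot.camera_info(n)
    if 'pose' in i: T=np.array(i['pose'])
    else:
        W=np.eye(4); W[:3,:3]=R.from_quat(s['orientation']).as_matrix(); W[:3,3]=s['ee_pos']; T=W@np.array(i['mount'])
    return im,d,np.array(i['K']),T
def save(p,im): cv2.imwrite('pics/'+p,cv2.cvtColor(im,cv2.COLOR_RGB2BGR))
def cloud(d,K,T):
    v,u=np.mgrid[:d.shape[0],:d.shape[1]]
    P=np.stack([(u-K[0,2])/K[0,0]*d,(v-K[1,2])/K[1,1]*d,d],-1)
    return P@T[:3,:3].T+T[:3,3]
def plane(u,v,K,T,z):
    r=T[:3,:3]@np.array([(u-K[0,2])/K[0,0],(v-K[1,2])/K[1,1],1]); o=T[:3,3]
    return o+r*(z-o[2])/r[2]
def proj(p,K,T):
    q=T[:3,:3].T@(np.array(p)-T[:3,3]); q=K@q; return q[:2]/q[2]
E
python3 - <<'E'
from h import *
for n in ['scene','top']:
    im,d,K,T=shot(n); save(n+'.png',im); np.savez(n+'.npz',im=im,d=d,K=K,T=T); print(n,K[0,0],T.round(3))
print(bot.read_state()); print(bot.camera_info('wrist'))
E
```

```text
scene 509.60096105033557 [[-0.231  0.716 -0.659  1.391]
 [ 0.973  0.167 -0.159  0.192]
 [-0.004 -0.678 -0.736  1.04 ]
 [ 0.     0.     0.     1.   ]]
top 480.57679015250426 [[-0.004 -0.984  0.179  0.381]
 [-1.     0.01   0.028 -0.007]
 [-0.029 -0.179 -0.983  1.213]
 [ 0.     0.     0.     1.   ]]
{'time_s': 0.1, 'joint_positions': array([ 1.11670672e+00,  2.63460004e-01, -4.88439732e-02,  1.25939514e+00,
       -1.31938221e-05,  1.41549442e+00]), 'joint_velocities': array([-0.00042465, -0.00163727,  0.00460473,  0.00211576,  0.00110282,
       -0.00130955]), 'tau': array([ 5.87170871e-03, -6.38573956e+01,  3.85067046e+01,  9.92720219e-03,
       -4.95885888e-05,  1.37238581e-05]), 'ee_pos': array([0.15443301, 0.50149663, 0.19689184]), 'orientation': array([ 1.48838745e-01,  9.88861378e-01, -4.32580194e-04, -1.29126204e-04]), 'ft_force': array([1.00869488, 0.2803941 , 0.0208683 ]), 'moment': array([-0.0097767 ,  0.00306713,  0.02325883]), 'gripper_width': 1.0023341560988104}
{'K': array([[365.62486273,   0.        , 276.61158333],
       [  0.        , 365.62486273, 201.93123182],
       [  0.        ,   0.        ,   1.        ]]), 'mount': array([[-2.43274067e-05, -9.48948720e-01, -3.15430383e-01,
         8.00317661e-02],
       [ 9.99999178e-01,  3.81398641e-04, -1.22453372e-03,
         1.39888337e-03],
       [ 1.28232442e-03, -3.15430153e-01,  9.48947930e-01,
        -1.76231062e-01],
       [ 0.00000000e+00,  0.00000000e+00,  0.00000000e+00,
         1.00000000e+00]])}
```

View pics/scene.png

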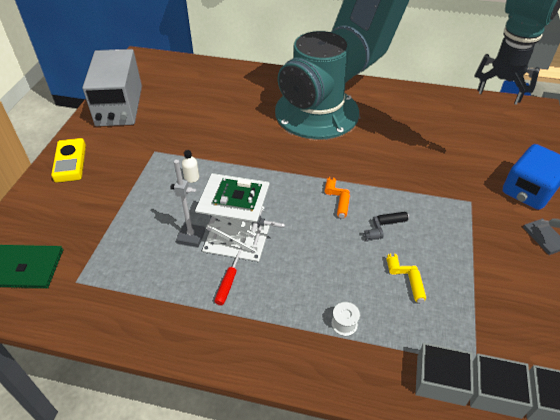

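View pics/top.png

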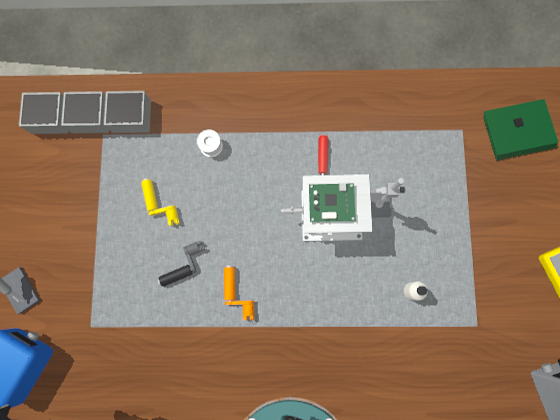

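The crank must be the dark one: top view (182,265), scene view (385,225). The look-alikes are orange at top (238,292) / scene (340,197) and yellow at top (160,203) / scene (406,278). The jack is at top (335,208) with its shaft to the left at (290,210), and the gauge is at (390,190).

Run:
```python
from h import *
for n in ['top','scene']:
    z=np.load(n+'.npz'); im,d,K,T=z['im'],z['d'],z['K'],z['T']; P=cloud(d,K,T)
    h=P[...,2]; mx=im.max(-1); ok=(d>0)
    x0,y0,x1,y1=(150,230,215,295) if n=='top' else (355,205,415,245)
    m=np.zeros(d.shape,bool); m[y0:y1,x0:x1]=1
    c=m&ok&(h>0.012)&(h<.05)
    bl=c&(mx<60)
    print(n,'crank px',c.sum(),'sleeve',bl.sum())
    for nm,mm in (('all',c),('sleeve',bl),('nonblack',c&(mx>=60))):
        (cx,cy),sz,a=cv2.minAreaRect((P[mm][:,:2]*1000).astype(np.float32)); print(nm,np.round((cx,cy,*sz,a),1),'z',np.percentile(h[mm],[5,50,95]).round(4))
    p=ok&(h>.145)&(h<.175)&(np.abs(P[...,0]-.4)<.2)&(P[...,1]<0.05)&(P[...,1]>-.3)&(im.min(-1)>170)
    nl,L,S,C=cv2.connectedComponentsWithStats(p.astype(np.uint8)); k=1+S[1:,4].argmax(); p=L==k
    (cx,cy),sz,a=cv2.minAreaRect((P[p][:,:2]*1000).astype(np.float32)); print('plate',np.round((cx,cy,*sz,a),1),np.median(h[p]))
    # shaft
    q=ok&(h>.06)&(h<.1)&(P[...,1]>cy/1000+.085)&(P[...,1]<cy/1000+.14)&(abs(P[...,0]-cx/1000)<.04)
    for i in range(85,140,5):
        s=q&(abs(P[...,1]-cy/1000-i/1000)<.0025)
        if s.sum(): print(i,s.sum(),P[s].mean(0).round(4),P[s].max(0).round(4))
    im2=im[y0-10:y1+10,x0-10:x1+10]
    if n=='top': A=cv2.resize(im2,None,fx=5,fy=5,interpolation=2)
    else: B=cv2.resize(im2,None,fx=5,fy=5,interpolation=2)
w=max(A.shape[1],B.shape[1]); pad=lambda I:np.pad(I,((0,0),(0,w-I.shape[1]),(0,0)))
save('crank.png',np.vstack([pad(A),pad(B)])[:800])
```

```text
top crank px 632 sleeve 141
all [457.3 259.7  62.2 145.9  50.3] z [0.0174 0.0253 0.0305]
sleeve [434.8 280.3  24.5  78.6  22.8] z [0.019  0.0246 0.0295]
nonblack [457.3 259.7  62.2 145.9  50.3] z [0.0168 0.0256 0.0308]
plate [ 560.1 -109.4   81.3  149.3    0.6] 0.16214727537512597
85 4 [ 0.5829 -0.0222  0.0867] [ 0.5867 -0.0222  0.0886]
90 8 [ 0.5827 -0.0186  0.0881] [ 0.5865 -0.0174  0.0922]
95 8 [ 0.5828 -0.0139  0.0879] [ 0.5866 -0.0126  0.0906]
100 16 [ 0.5828 -0.0091  0.0878] [ 0.5899 -0.0078  0.099 ]
105 8 [ 0.5831 -0.0043  0.0866] [ 0.5866 -0.0031  0.0885]
110 8 [5.834e-01 4.000e-04 8.550e-02] [0.5875 0.0016 0.088 ]
115 8 [0.583  0.0052 0.0875] [0.5873 0.0064 0.0915]
120 8 [0.583  0.0099 0.0882] [0.5867 0.0112 0.0904]
125 6 [0.5821 0.0147 0.0866] [0.5844 0.016  0.0905]
scene crank px 494 sleeve 199
all [463.2 260.6  61.4 145.6  51.3] z [0.014  0.0229 0.0283]
sleeve [457.1 260.9  38.7 133.6  35.7] z [0.0137 0.0225 0.0284]
nonblack [463.2 260.4  61.1 145.6  51.8] z [0.0141 0.0229 0.0282]
plate [ 5.596e+02 -1.084e+02  8.040e+01  1.513e+02  1.000e-01] 0.16011070780075365
85 3 [ 0.588  -0.0223  0.0857] [ 0.5936 -0.0218  0.0861]
90 10 [ 0.5892 -0.0186  0.0836] [ 0.5942 -0.0161  0.0872]
95 6 [ 0.5885 -0.0137  0.0828] [ 0.5917 -0.0113  0.0853]
100 8 [ 0.5922 -0.0083  0.0887] [ 0.5952 -0.0067  0.0961]
105 11 [ 0.5897 -0.003   0.085 ] [ 0.5945 -0.001   0.0914]
110 5 [0.5878 0.002  0.0849] [0.5939 0.0032 0.0858]
115 9 [0.5879 0.0063 0.0852] [0.5922 0.009  0.088 ]
120 8 [0.5884 0.0118 0.0841] [0.5923 0.0137 0.0881]
125 7 [0.587  0.0165 0.0826] [0.59   0.0189 0.0846]
```

View pics/crank.png

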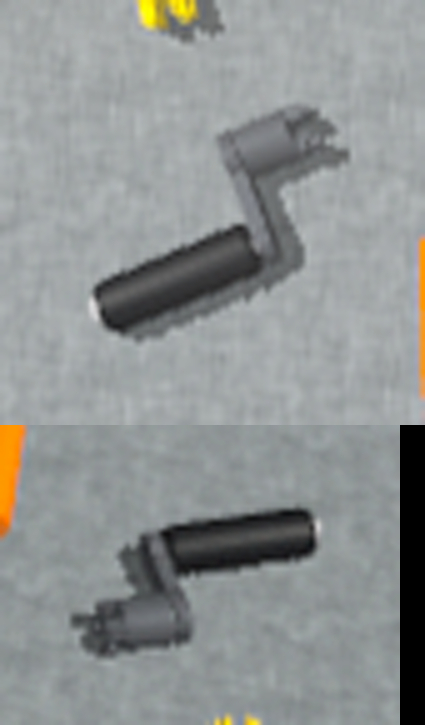

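The crop shows the dark steel crank. Its slotted mouth points toward the jack and its black sleeve runs down-left in the top view, so the choice is right. I'll move above the sleeve with tool x toward the mouth.

Call:
send_rows(
  plan="-8.34 -3.22 1.5 -26 0;-8.34 -3.22 1.5 -26 0;-8.34 -3.22 1.5 -26 0;-8.34 -3.22 1.5 -26 0;-8.34 -3.22 1.5 -26 0;-8.34 -3.22 1.5 -26 0;-8.34 -3.22 1.5 -26 0;-8.34 -3.22 1.5 -26 0",
  grip_force=40,
)

```text
time_s: 0.9
ee_pos: [0.4318, 0.2831, 0.1379]
orientation: [-0.378, 0.926, 0.0, -0.0]
ft_force: [-0.0, 1.0, -1.0]
gripper_width: 1.004
```

```bash
cat > s.py <<'E'
from h import *
s=bot.read_state(); r=R.from_quat(s['orientation']).as_matrix()
print('t',round(s['time_s'],2),'tcp',s['ee_pos'].round(4),'yaw x',np.degrees(np.arctan2(r[1,0],r[0,0])).round(2),'tilt',r[2].round(3),'F',s['ft_force'].round(1),'M',s['moment'].round(2),'w',round(float(s['gripper_width']),3),'q6',s['joint_positions'][5].round(2))
E
cat > to.py <<'E'
# units to go to world TCP x y z yaw(deg)
import sys; from h import *
def to(p,yaw):
    s=bot.read_state(); r=R.from_quat(s['orientation']).as_matrix()
    y=np.degrees(np.arctan2(r[1,0],r[0,0])); d=(yaw-y+180)%360-180
    print('units',(r.T@(np.array(p)-s['ee_pos'])/.04).round(2),'roll',round(-d/5,2))
if __name__=='__main__':
    a=list(map(float,sys.argv[1:])); to(a[:3],a[3])
E
python3 s.py; python3 to.py .435 .280 .137 292.8
```

```text
t 0.9 tcp [0.4318 0.2831 0.1379] yaw x -135.58 tilt [ 0.  0. -1.] F [-0.  1. -1.] M [ 0.06 -0.02  0.03] w 1.004 q6 -0.35
units [-0.   -0.11  0.02] roll -13.68
```

Call:
send_rows(
  plan="0 0 0 -13 0;0 0 0 -13 0;0 0 0 -13 0;0 0 0 -13 0;0 0 0 -13 0;0 0 0 -13 0;0 0 0 -13 0;0 0 0 -13 0",
)

```text
time_s: 1.7
ee_pos: [0.4305, 0.2844, 0.1381]
orientation: [0.816, -0.578, -0.0, 0.0]
ft_force: [-0.0, -0.0, 0.4]
gripper_width: 1.002
```

```bash
python3 s.py
python3 - <<'E'
from h import *
im,d,K,T=shot('wrist'); save('w1.png',im); np.savez('w1.npz',im=im,d=d,K=K,T=T)
P=cloud(d,K,T); h=P[...,2]; c=(h>.012)&(h<.04)&(d>0)&(np.abs(P[...,0]-.45)<.12)&(np.abs(P[...,1]-.26)<.12)
hs=cv2.cvtColor(im,cv2.COLOR_RGB2HSV)
c&=~((hs[...,1]>120)&(hs[...,2]>120))
for nm,m in (('black',c&(im.max(-1)<60)),('all',c)):
    n,L,S,C=cv2.connectedComponentsWithStats(m.astype(np.uint8)); m=L==1+S[1:,4].argmax()
    (cx,cy),sz,a=cv2.minAreaRect((P[m][:,:2]*1000).astype(np.float32)); print(nm,m.sum(),np.round((cx,cy,*sz,a),1),'z',np.percentile(h[m],[5,50,95]).round(4))
E
```

```text
t 1.7 tcp [0.4305 0.2844 0.1381] yaw x -70.57 tilt [ 0.     0.001 -1.   ] F [-0.  -0.   0.4] M [-0.04  0.01 -0.04] w 1.002 q6 -1.48
black 1098 [429.6 279.6  11.8  78.7  24.2] z [0.0192 0.0248 0.0276]
all 5789 [460.1 261.9  63.8 147.7  51.8] z [0.0178 0.0249 0.028 ]
```

View pics/w1.png

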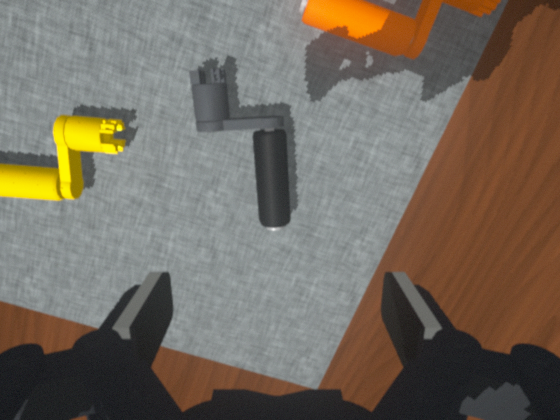

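The wrist view shows the dark crank with its sleeve centred at about (272,178) and its hub mouth up at (210,72). The sleeve's ends are at about (270,130) and (274,228).

Run:
```python
from h import *
from to import to
z=np.load('w1.npz'); im,d,K,T=z['im'],z['d'],z['K'],z['T']; P=cloud(d,K,T)
m=np.zeros(d.shape,np.uint8); m[125:240,240:300]=((im.max(-1)<75)&(P[...,2]>.008))[125:240,240:300]
n,L,S,C=cv2.connectedComponentsWithStats(m); k=1+S[1:,4].argmax(); v,u=np.nonzero(L==k)
rect=cv2.minAreaRect(np.c_[u,v].astype(np.float32)); print(rect)
b=cv2.boxPoints(rect); b=b[np.argsort(b[:,1])]; e0=b[:2].mean(0); e1=b[2:].mean(0)
p0=plane(*e0,K,T,.014); p1=plane(*e1,K,T,.014); dd=p1-p0; print(p0,p1,np.linalg.norm(dd)); c=(p0+p1)/2
yaw=np.degrees(np.arctan2(-dd[1],-dd[0])); print('c',c,'yaw',yaw)
to([c[0],c[1],.003],yaw)
```

```text
((272.1969299316406, 177.45355224609375), (96.31951141357422, 32.92690658569336), 86.18592071533203)
[0.45198541 0.24628002 0.014     ] [0.41922177 0.3237836  0.014     ] 0.08414428724753571
c [0.43560359 0.28503181 0.014     ] yaw -67.08441490850798
units [ 0.03 -0.13  3.38] roll -0.66
```

Call:
send_rows(
  plan="0.03 -0.13 1 -0.7 0;0.03 -0.13 2 -0.7 0;0.03 -0.13 3 -0.7 0;0.03 -0.13 3.42 -0.7 0;0.03 -0.13 3.42 -0.7 0;0.03 -0.13 3.42 -0.7 1;0.03 -0.13 3.42 -0.7 1;0.03 -0.13 3.42 -0.7 1",
  grip_force=40,
)

```text
time_s: 2.55
ee_pos: [0.4368, 0.2855, 0.0027]
orientation: [0.832, -0.555, 0.001, -0.001]
ft_force: [-0.9, 0.3, -0.0]
gripper_width: 0.518
```

Call:
send_rows(
  plan="0 0 0 0 1;0 0 0 0 1;0 0 0 0 1;0 0 0 0 1;0 0 0 0 1;0 0 0 0 1",
)

```text
time_s: 3.15
ee_pos: [0.436, 0.2851, 0.0015]
orientation: [0.832, -0.555, -0.0, 0.0]
ft_force: [0.3, -1.0, 0.1]
gripper_width: -0.002
```

```bash
python3 s.py
```

```text
t 3.15 tcp [0.436  0.2851 0.0015] yaw x -67.41 tilt [ 0.  0. -1.] F [ 0.3 -1.   0.1] M [-0.06 -0.01 -0.02] w -0.002 q6 -1.54
```

The gripper shut fully, so nothing was gripped. I'll look.

Run:
```python
from h import *
im,d,K,T=shot('wrist'); i2,d2,K2,T2=shot('scene'); np.savez('w2.npz',im=im,d=d,K=K,T=T)
c=cv2.resize(i2[170:300,320:460],None,fx=2.8,fy=2.8)
o=np.zeros((420,560+c.shape[1],3),np.uint8); o[:,:560]=im; o[:c.shape[0],560:]=c; save('w2.png',cv2.resize(o,(800,int(420*800/o.shape[1]))))
```

```text
(no output)
```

View pics/w2.png

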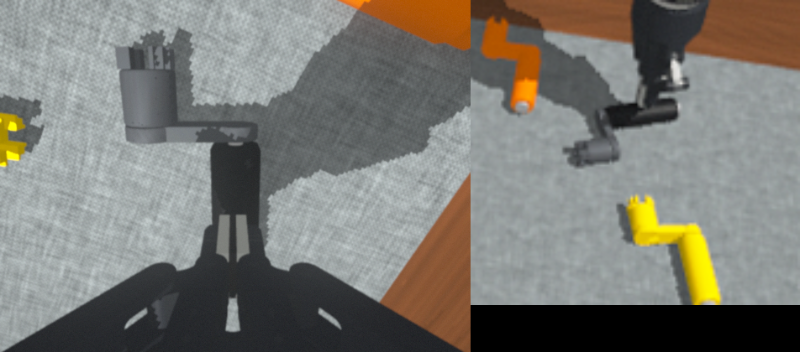

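The wrist view shows the sleeve running up from under nearly shut pads at (233,238). I'll check with depth where the pads are relative to the sleeve.

```bash
python3 s.py
python3 - <<'E'
from h import *
z=np.load('w2.npz'); im,d,K,T=z['im'],z['d'],z['K'],z['T']; P=cloud(d,K,T)
s=bot.read_state(); r=R.from_quat(s['orientation']).as_matrix()
Q=(P-s['ee_pos'])@r*1000
for v in range(170,400,12):
    print(v,[tuple(Q[v,u].round().astype(int)) if d[v,u]>0 else None for u in (240,256,268,276,284,296,312)])
E
```

```text
t 3.25 tcp [0.436  0.2851 0.0015] yaw x -67.4 tilt [ 0.  0. -1.] F [-0.2  0.9 -0.7] M [ 0.   -0.05  0.  ] w -0.002 q6 -1.54
170 [(np.int64(38), np.int64(-20), np.int64(3)), (np.int64(41), np.int64(-11), np.int64(-10)), (np.int64(41), np.int64(-6), np.int64(-11)), (np.int64(43), np.int64(-2), np.int64(-16)), (np.int64(43), np.int64(2), np.int64(-16)), (np.int64(41), np.int64(7), np.int64(-10)), (np.int64(39), np.int64(16), np.int64(1))]
182 [(np.int64(32), np.int64(-20), np.int64(1)), (np.int64(38), np.int64(-11), np.int64(-21)), (np.int64(39), np.int64(-5), np.int64(-24)), (np.int64(40), np.int64(-2), np.int64(-25)), (np.int64(39), np.int64(2), np.int64(-25)), (np.int64(39), np.int64(7), np.int64(-23)), (np.int64(32), np.int64(16), np.int64(2))]
194 [(np.int64(26), np.int64(-20), np.int64(2)), (np.int64(33), np.int64(-11), np.int64(-21)), (np.int64(34), np.int64(-5), np.int64(-25)), (np.int64(34), np.int64(-2), np.int64(-26)), (np.int64(34), np.int64(2), np.int64(-25)), (np.int64(34), np.int64(7), np.int64(-24)), (np.int64(26), np.int64(16), np.int64(0))]
206 [(np.int64(20), np.int64
[... 4624 characters left out ...]
.int64(-108)), (np.int64(17), np.int64(6), np.int64(-109))]
386 [(np.int64(17), np.int64(-10), np.int64(-112)), (np.int64(14), np.int64(-6), np.int64(-110)), (np.int64(-9), np.int64(-4), np.int64(-87)), (np.int64(-97), np.int64(-2), np.int64(2)), (np.int64(-97), np.int64(3), np.int64(1)), (np.int64(12), np.int64(3), np.int64(-108)), (np.int64(17), np.int64(6), np.int64(-112))]
398 [(np.int64(16), np.int64(-9), np.int64(-115)), (np.int64(9), np.int64(-7), np.int64(-109)), (np.int64(9), np.int64(-4), np.int64(-109)), (np.int64(10), np.int64(-2), np.int64(-109)), (np.int64(10), np.int64(0), np.int64(-110)), (np.int64(9), np.int64(3), np.int64(-108)), (np.int64(17), np.int64(6), np.int64(-116))]
```

Run:
```python
from h import *
for f in ('w1','w2'):
    z=np.load(f+'.npz'); im,d,K,T=z['im'],z['d'],z['K'],z['T']
    M=np.array(bot.camera_info('wrist')['mount']); Q=cloud(d,K,M)*1000
    m=(d>0)&(Q[...,2]<-32)&(np.abs(Q[...,0])<25)
    i=np.argsort(-Q[m][:,2])[:400:40]; print(f,Q[m][i].round(0).tolist(),np.argwhere(m)[i].tolist())
    if f=='w1':
        m=(d>0)&(d<.23)&(np.mgrid[:420,:560][0]>250)
        i=np.argsort(-Q[m][:,2])[:400:40]; print(Q[m][i].round(0).tolist(),np.argwhere(m)[i].tolist())
```

```text
w1 [[-4.0, 42.0, -45.0], [2.0, 41.0, -47.0], [1.0, 41.0, -48.0], [10.0, 42.0, -49.0], [6.0, -44.0, -49.0], [10.0, 42.0, -50.0], [10.0, 47.0, -50.0], [9.0, 41.0, -50.0], [11.0, -44.0, -51.0], [8.0, 41.0, -51.0]] [[298, 381], [286, 383], [290, 383], [271, 387], [281, 168], [271, 388], [272, 401], [276, 386], [272, 166], [279, 387]]
[[-4.0, 42.0, -45.0], [2.0, 41.0, -47.0], [1.0, 41.0, -48.0], [10.0, 42.0, -49.0], [6.0, -44.0, -49.0], [10.0, 42.0, -50.0], [10.0, 47.0, -50.0], [9.0, 41.0, -50.0], [11.0, -44.0, -51.0], [8.0, 41.0, -51.0]] [[298, 381], [286, 383], [290, 383], [271, 387], [281, 168], [271, 388], [272, 401], [276, 386], [272, 166], [279, 387]]
w2 [[10.0, 3.0, -36.0], [11.0, 3.0, -39.0], [11.0, -3.0, -40.0], [11.0, -3.0, -41.0], [11.0, 1.0, -41.0], [11.0, 4.0, -42.0], [10.0, -1.0, -42.0], [7.0, 10.0, -43.0], [7.0, 7.0, -44.0], [11.0, 5.0, -44.0]] [[256, 288], [257, 287], [257, 272], [258, 272], [260, 282], [260, 290], [262, 277], [271, 305], [271, 297], [263, 292]]
```

Depth shows the real fingertips about 36 mm behind the stated TCP when shut, and about 49 mm when open. So the fingers closed 8 mm above the sleeve. I'll open and go about 35 mm deeper, in steps, watching the force.

Call:
send_rows(
  plan="0 0 0 0 0;0 0 0 0 0;0 0 0 0 0;0 0 0 0 0;0 0 0 0 0;0 -0.04 0.3 0 0;0 -0.04 0.5 0 0;0 -0.04 0.5 0 0",
)

```text
time_s: 4.05
ee_pos: [0.4366, 0.2853, -0.02]
orientation: [0.832, -0.555, -0.001, 0.001]
ft_force: [-0.3, 0.2, 0.9]
gripper_width: 0.998
```

Call:
send_rows(
  plan="0 0 0.15 0 0;0 0 0.3 0 0;0 0 0.3 0 0;0 0 0.3 0 0",
)

```text
time_s: 4.45
ee_pos: [0.4374, 0.2857, -0.0306]
orientation: [0.832, -0.555, -0.0, 0.0]
ft_force: [1.1, -0.6, -0.1]
gripper_width: 0.999
```

```bash
python3 s.py
```

```text
t 4.45 tcp [ 0.4374  0.2857 -0.0306] yaw x -67.4 tilt [ 0.  0. -1.] F [ 1.1 -0.6 -0.1] M [ 0.03  0.03 -0.02] w 0.999 q6 -1.54
```

Call:
send_rows(
  plan="0 0 0.06 0 0;0 0 0.06 0 1;0 0 0.06 0 1;0 0 0.06 0 1;0 0 0.06 0 1;0 0 0.06 0 1;0 0 0.06 0 1;0 0 0.06 0 1",
  grip_force=90,
)

```text
time_s: 5.25
ee_pos: [0.4375, 0.2857, -0.0325]
orientation: [0.832, -0.555, 0.0, -0.0]
ft_force: [-2.9, -0.8, 6.9]
gripper_width: 0.297
```

```bash
python3 s.py
```

```text
t 5.25 tcp [ 0.4375  0.2857 -0.0325] yaw x -67.4 tilt [ 0. -0. -1.] F [-2.9 -0.8  6.9] M [-0.2   0.4   0.02] w 0.297 q6 -1.54
```

Gripped: the width of 0.297 is about 25–28 mm, which matches the sleeve. Lifting gently.

Call:
send_rows(
  plan="0 0 -0.15 0 1;0 0 -0.4 0 1;0 0 -0.8 0 1;0 0 -1.2 0 1;0 0 -1.6 0 1;0 0 -1.7 0 1;0 0 -1.7 0 1",
)

```text
time_s: 5.95
ee_pos: [0.4379, 0.2859, 0.0358]
orientation: [0.832, -0.555, 0.0, -0.001]
ft_force: [0.0, -0.6, -1.8]
gripper_width: 0.297
```

```bash
python3 s.py; python3 to.py .539 .165 .0355 -90
```

```text
t 5.95 tcp [0.4379 0.2859 0.0358] yaw x -67.4 tilt [-0.    -0.001 -1.   ] F [ 0.  -0.6 -1.8] M [0.08 0.15 0.02] w 0.297 q6 -1.54
units [ 3.76 -1.17  0.01] roll 4.52
```

Call:
send_rows(
  plan="0.7 -0.22 0 0.8 1;1.4 -0.44 0 1.6 1;2.1 -0.65 0 2.5 1;2.8 -0.87 0 3.4 1;3.4 -1.05 0 4.2 1;3.76 -1.17 0 4.52 1;3.76 -1.17 0 4.52 1;3.76 -1.17 0 4.52 1",
)

```text
time_s: 6.75
ee_pos: [0.5378, 0.1651, 0.0347]
orientation: [0.707, -0.707, -0.0, 0.0]
ft_force: [-0.6, -0.3, -2.8]
gripper_width: 0.293
```

```bash
python3 s.py
python3 - <<'E'
from h import *
im,d,K,T=shot('wrist'); np.savez('w3.npz',im=im,d=d,K=K,T=T)
save('w3.png',cv2.resize(im[0:300,130:430],None,fx=2,fy=2,interpolation=2))
E
```

```text
t 6.75 tcp [0.5378 0.1651 0.0347] yaw x -89.94 tilt [-0.     0.001 -1.   ] F [-0.6 -0.3 -2.8] M [ 0.08  0.06 -0.03] w 0.293 q6 -1.42
```

View pics/w3.png

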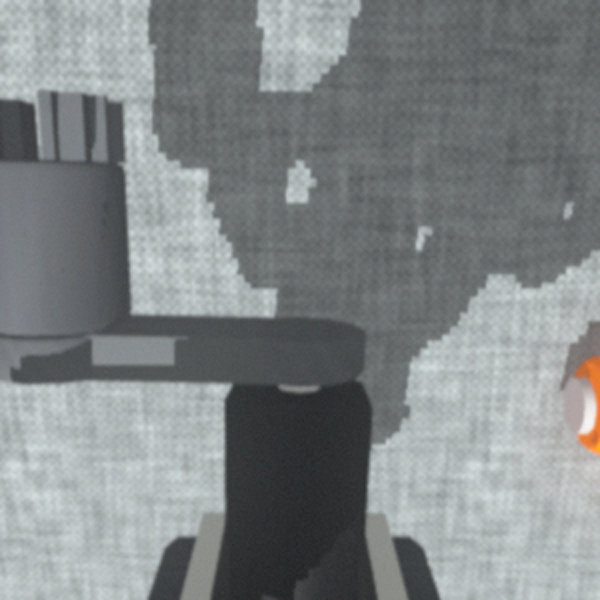

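The crop shows the crank held level, with sleeve, arm and hub at the left. The slotted end is at crop rows 90–160, and the hub is partly cut off, so I'll take numbers from depth.

Run:
```python
from h import *
z=np.load('w3.npz'); im,d,K,T=z['im'],z['d'],z['K'],z['T']; P=cloud(d,K,T)*1000
for v in (50,58,64,70,76,100,130):
    print('row',v,[(u,)+tuple(P[v,u].round(0).astype(int).tolist()) for u in range(96,206,4) if P[v,u,2]>40])
def fit(rows,lo,hi):
    L=[]
    for v in rows:
        q=P[v,lo:hi]; q=q[(q[:,2]>55)&(d[v,lo:hi]>0)]
        A=np.c_[2*q[:,0],2*q[:,2],np.ones(len(q))]; s=np.linalg.lstsq(A,(q[:,[0,2]]**2).sum(1),rcond=None)[0]
        L.append([s[0],q[:,1].mean(),s[1],np.sqrt(s[2]+s[0]**2+s[1]**2)])
    L=np.array(L); return L
for n,r,lo,hi in (('hub',range(85,158,6),90,210),('sleeve',range(200,250,6),235,325)):
    L=fit(r,lo,hi); print(n,np.median(L,0).round(1)); print(L[[0,-1]].round(1))
# edges of hub silhouette
for v in (95,120,150): 
    u=np.nonzero((P[v,:220,2]>45)&(d[v,:220]>0))[0]; print(v,u.min(),u.max(),[plane(x,v,K,T,.082).round(4).tolist() for x in (u.min(),u.max())])
v=np.nonzero((P[:100,165,2]>45))[0].min();print('mouth row',v,P[v+1,165])
```

```text
row 50 [(100, 595, 76, 86), (104, 592, 76, 91), (108, 591, 76, 91), (112, 589, 76, 91), (116, 588, 76, 91), (120, 587, 76, 92), (124, 586, 76, 89), (128, 586, 76, 86), (132, 589, 75, 76), (136, 587, 75, 75), (140, 587, 75, 73), (152, 577, 76, 92), (156, 576, 76, 92), (160, 575, 76, 89), (164, 574, 76, 88), (168, 572, 76, 90), (172, 572, 76, 87), (176, 571, 76, 86), (180, 570, 76, 86), (184, 571, 75, 74), (188, 570, 75, 76)]
row 58 [(104, 592, 78, 90), (108, 591, 78, 90), (112, 590, 78, 89), (116, 588, 79, 92), (120, 587, 78, 91), (124, 587, 78, 89), (128, 587, 78, 86), (132, 590, 78, 74), (136, 588, 78, 75), (140, 587, 78, 74), (144, 586, 77, 71), (152, 577, 78, 91), (156, 576, 78, 91), (160, 575, 78, 90), (164, 574, 78, 90), (168, 573, 78, 89), (172, 572, 78, 89), (176, 571, 78, 86), (180, 571, 78, 84), (184, 571, 78, 75), (188, 570, 78, 74)]
row 64 [(104, 593, 80, 89), (108, 591, 80, 90), (112, 590, 80, 90), (116, 588, 80, 93), (120, 587, 80, 91), (124, 587, 80, 89), (128, 587, 80, 86), (132, 590, 80, 75), (136, 588, 80, 75), (140, 587, 80, 75), (144, 587, 79, 70), (148, 587, 79, 6
[... 1713 characters left out ...]
3, 100, 93), (144, 581, 100, 94), (148, 580, 100, 94), (152, 579, 100, 93), (156, 578, 100, 92), (160, 577, 100, 92), (164, 576, 100, 91), (168, 575, 100, 90), (172, 573, 100, 90), (176, 572, 100, 90), (180, 572, 101, 87), (184, 571, 101, 86), (188, 570, 101, 83), (192, 569, 102, 79)]
hub [582.6  97.5  80.   13.2]
[[582.4  86.3  79.9  13.2]
 [583.  109.8  77.4  15.7]]
sleeve [538.6 132.8  80.5  13.4]
[[538.6 124.8  76.5  14.5]
 [538.8 142.1  80.7  13.4]]
95 107 192 [[0.5967, 0.0897, 0.082], [0.5679, 0.0896, 0.082]]
120 110 193 [[0.5968, 0.0979, 0.082], [0.5682, 0.0979, 0.082]]
150 113 195 [[0.5972, 0.1084, 0.082], [0.5682, 0.1084, 0.082]]
mouth row 46 [573.50022107  75.2398416   89.57844401]
```

The slot at the top spans x 578–587 with the hub axis at x=582.6, so with the arm level the slots stand upright and flat. Hub axis (582.6, 80), mouth y=75. The shaft estimate is x≈584, z≈82, tip y≈18. I'll come closer for a wrist view.

Call:
send_rows(
  plan="0.3 -0.03 -0.04 0 1;0.6 -0.03 -0.04 0 1;0.9 -0.03 -0.04 0 1;1.1 -0.03 -0.04 0 1;1.15 -0.03 -0.04 0 1;1.15 -0.03 -0.04 0 1;1.15 -0.03 -0.04 0 1",
)

```text
time_s: 7.5
ee_pos: [0.5397, 0.119, 0.0367]
orientation: [-0.707, 0.707, 0.0, 0.0]
ft_force: [0.5, 0.2, -2.5]
gripper_width: 0.294
```

```bash
python3 s.py
cat > m.py <<'E'
import sys
from h import *
im,d,K,T=shot('wrist'); np.savez(sys.argv[1]+'.npz',im=im,d=d,K=K,T=T); P=cloud(d,K,T)*1000
def cen(v,lo,hi,zmin,zax):
    u=np.nonzero((P[v,lo:hi,2]>zmin)&(d[v,lo:hi]>0))[0]+lo
    if len(u)<4: return None
    a=[plane(x,v,K,T,zax)*1000 for x in (u.min()-.5,u.max()+.5)]
    q=P[v,u]
    return (v,int(u.min()),int(u.max()),'ax',round((a[0][0]+a[1][0])/2,1),'w',round(a[0][0]-a[1][0],1),'y',round(q[:,1].mean(),1),'top',round(float(np.percentile(q[:,2],90)),1))
for v in range(0,165,6): print(cen(v,90,230,60,.082))
save(sys.argv[1]+'.png',cv2.resize(im[0:200,40:320],None,fx=2.8,fy=2.8,interpolation=2))
E
python3 m.py w4
```

```text
t 7.5 tcp [0.5397 0.119  0.0367] yaw x -90.0 tilt [-0. -0. -1.] F [ 0.5  0.2 -2.5] M [0.13 0.08 0.04] w 0.294 q6 -1.5
(0, 121, 152, 'ax', np.float64(585.7), 'w', np.float64(10.2), 'y', np.float64(15.1), 'top', 87.5)
(6, 124, 150, 'ax', np.float64(585.8), 'w', np.float64(8.6), 'y', np.float64(16.8), 'top', 87.3)
(12, 127, 149, 'ax', np.float64(585.7), 'w', np.float64(7.4), 'y', np.float64(18.4), 'top', 86.3)
(18, 131, 147, 'ax', np.float64(585.5), 'w', np.float64(5.5), 'y', np.float64(20.0), 'top', 85.4)
None
None
None
None
(48, 100, 183, 'ax', np.float64(585.8), 'w', np.float64(27.8), 'y', np.float64(29.3), 'top', 94.2)
(54, 101, 190, 'ax', np.float64(584.7), 'w', np.float64(29.9), 'y', np.float64(30.7), 'top', 94.1)
(60, 101, 191, 'ax', np.float64(584.7), 'w', np.float64(30.4), 'y', np.float64(32.5), 'top', 93.9)
(66, 102, 191, 'ax', np.float64(584.7), 'w', np.float64(30.2), 'y', np.float64(34.4), 'top', 94.1)
(72, 103, 191, 'ax', np.float64(584.8), 'w', np.float64(30.0), 'y', np.float64(36.2), 'top', 94.1)
(78, 103, 192, 'ax', np.float64(584.8), 'w', np.float64(30.5), 'y', np.float
[... 719 characters left out ...]

(126, 111, 193, 'ax', np.float64(585.0), 'w', np.float64(29.3), 'y', np.float64(52.9), 'top', 95.1)
(132, 111, 194, 'ax', np.float64(585.1), 'w', np.float64(29.8), 'y', np.float64(54.8), 'top', 95.6)
(138, 112, 194, 'ax', np.float64(585.1), 'w', np.float64(29.6), 'y', np.float64(56.7), 'top', 95.5)
(144, 113, 194, 'ax', np.float64(585.2), 'w', np.float64(29.4), 'y', np.float64(58.7), 'top', 95.6)
(150, 113, 195, 'ax', np.float64(585.2), 'w', np.float64(29.9), 'y', np.float64(60.7), 'top', 95.5)
(156, 114, 194, 'ax', np.float64(585.4), 'w', np.float64(29.3), 'y', np.float64(62.7), 'top', 95.6)
(162, 117, 229, 'ax', np.float64(578.8), 'w', np.float64(41.1), 'y', np.float64(65.4), 'top', 95.6)
```

View pics/w4.png

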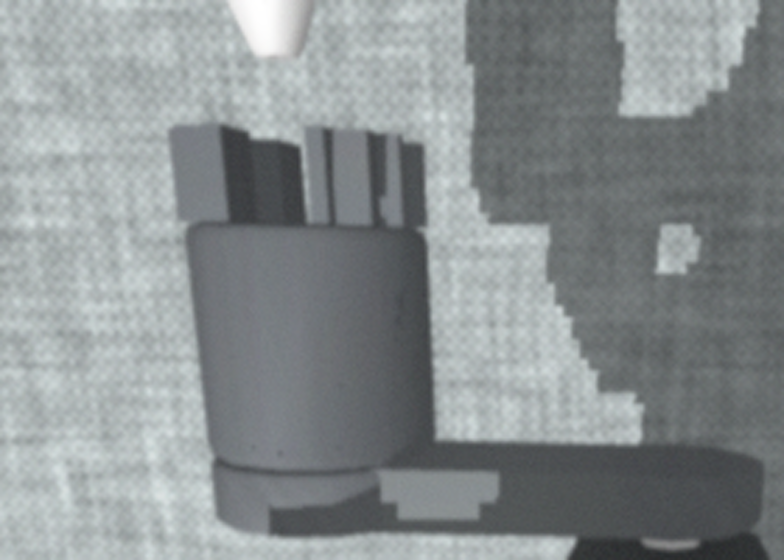

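The view shows the shaft's tapered tip at crop (270,55), original col 139, x=585.7, z≈82.4, y≈20.5. The hub mouth is about 8 mm short, at x≈584.4, z≈81.2, skewed 1–2°. I'll correct with roll -0.2 and z up 1.2 mm, then slide on slowly in two parts.

Call:
send_rows(
  plan="0 0 -0.03 -0.2 1;0.1 0 -0.03 -0.2 1;0.2 0 -0.03 -0.2 1;0.3 0 -0.03 -0.2 1;0.4 0 -0.03 -0.2 1;0.48 0 -0.03 -0.2 1;0.48 0 -0.03 -0.2 1",
)

```text
time_s: 8.25
ee_pos: [0.5397, 0.0992, 0.0379]
orientation: [0.713, -0.701, 0.0, 0.0]
ft_force: [-0.8, -0.9, -2.8]
gripper_width: 0.294
```

```bash
python3 s.py; sed -i 's/save(/if len(sys.argv)>2: save(/' m.py; python3 m.py w5|grep -v None|awk 'NR%2'
```

```text
t 8.25 tcp [0.5397 0.0992 0.0379] yaw x -89.04 tilt [ 0.  0. -1.] F [-0.8 -0.9 -2.8] M [0.09 0.12 0.03] w 0.294 q6 -1.55
(0, 127, 175, 'ax', np.float64(583.2), 'w', np.float64(15.8), 'y', np.float64(-4.7), 'top', 88.0)
(12, 128, 159, 'ax', np.float64(586.0), 'w', np.float64(10.4), 'y', np.float64(-0.7), 'top', 87.9)
(24, 130, 160, 'ax', np.float64(585.8), 'w', np.float64(10.2), 'y', np.float64(2.7), 'top', 87.9)
(36, 131, 161, 'ax', np.float64(585.9), 'w', np.float64(10.3), 'y', np.float64(6.2), 'top', 88.1)
(48, 100, 183, 'ax', np.float64(587.7), 'w', np.float64(28.1), 'y', np.float64(10.1), 'top', 95.4)
(60, 101, 191, 'ax', np.float64(586.6), 'w', np.float64(30.7), 'y', np.float64(13.5), 'top', 95.0)
(72, 103, 191, 'ax', np.float64(586.6), 'w', np.float64(30.3), 'y', np.float64(17.1), 'top', 95.4)
(84, 106, 191, 'ax', np.float64(586.4), 'w', np.float64(29.6), 'y', np.float64(20.7), 'top', 96.5)
(96, 107, 192, 'ax', np.float64(586.5), 'w', np.float64(29.9), 'y', np.float64(24.4), 'top', 96.5)
(108, 109, 193, 'ax', np.float64(586.3), 'w', np.float64(29.8), 'y', np.float64(28.1), 'top', 96.6)
(120, 110, 193, 'ax', np.float64(586.5), 'w', np.float64(29.8), 'y', np.float64(31.8), 'top', 96.5)
(132, 111, 194, 'ax', np.float64(586.5), 'w', np.float64(30.1), 'y', np.float64(35.7), 'top', 96.6)
(144, 113, 194, 'ax', np.float64(586.6), 'w', np.float64(29.7), 'y', np.float64(39.6), 'top', 96.7)
(156, 114, 194, 'ax', np.float64(586.8), 'w', np.float64(29.6), 'y', np.float64(43.6), 'top', 96.7)
```

Call:
send_rows(
  plan="0.06 0.012 0 0 1;0.12 0.012 0 0 1;0.18 0.012 0 0 1;0.22 0.012 0 0 1;0.22 0.012 0 0 1",
)

```text
time_s: 8.8
ee_pos: [0.5394, 0.0906, 0.0379]
orientation: [0.713, -0.701, -0.0, 0.0]
ft_force: [-0.1, 0.1, -2.0]
gripper_width: 0.296
```

```bash
python3 s.py; python3 m.py w6 1 | head -12
python3 - <<'E'
from h import *
z=np.load('w6.npz'); im,d,K,T=z['im'],z['d'],z['K'],z['T']; P=cloud(d,K,T)*1000
for v in (6,14,20,24,28,32): print(v,[(u,)+tuple(P[v,u].round(0).astype(int).tolist()) for u in range(90,200,4) if P[v,u,2]>55 and d[v,u]>0])
E
```

```text
t 8.8 tcp [0.5394 0.0906 0.0379] yaw x -89.02 tilt [ 0.  0. -1.] F [-0.1  0.1 -2. ] M [0.13 0.09 0.03] w 0.296 q6 -1.57
(0, 126, 157, 'ax', np.float64(586.0), 'w', np.float64(10.3), 'y', np.float64(-12.6), 'top', 88.1)
(6, 110, 157, 'ax', np.float64(588.8), 'w', np.float64(15.5), 'y', np.float64(-10.7), 'top', 93.3)
(12, 105, 158, 'ax', np.float64(589.6), 'w', np.float64(17.5), 'y', np.float64(-8.6), 'top', 94.7)
(18, 105, 169, 'ax', np.float64(588.0), 'w', np.float64(21.2), 'y', np.float64(-7.3), 'top', 94.4)
(24, 108, 175, 'ax', np.float64(586.7), 'w', np.float64(22.3), 'y', np.float64(-5.8), 'top', 94.5)
(30, 129, 176, 'ax', np.float64(583.3), 'w', np.float64(15.8), 'y', np.float64(-4.5), 'top', 87.7)
(36, 130, 170, 'ax', np.float64(584.2), 'w', np.float64(13.6), 'y', np.float64(-2.4), 'top', 87.7)
(42, 130, 160, 'ax', np.float64(586.1), 'w', np.float64(10.3), 'y', np.float64(-0.6), 'top', 87.6)
(48, 100, 183, 'ax', np.float64(587.4), 'w', np.float64(28.1), 'y', np.float64(1.6), 'top', 95.2)
(54, 101, 190, 'ax', np.float64(586.3), 'w', np.float64(30.2), 'y', np.float64(3.3), 'top'
[... 1236 characters left out ...]
84, -6, 87), (150, 583, -6, 86), (154, 582, -6, 85), (158, 581, -6, 83), (162, 581, -7, 78), (166, 580, -7, 77), (170, 579, -7, 75), (174, 578, -8, 74)]
28 [(118, 590, -4, 93), (122, 590, -4, 92), (126, 589, -4, 90), (130, 588, -4, 90), (134, 587, -4, 88), (138, 586, -5, 87), (142, 585, -5, 88), (146, 584, -5, 88), (150, 583, -5, 86), (154, 581, -5, 86), (158, 581, -5, 84), (162, 581, -6, 79), (166, 580, -6, 76), (170, 579, -6, 75), (174, 578, -6, 73)]
32 [(130, 589, -3, 86), (134, 588, -3, 87), (138, 586, -3, 87), (142, 585, -3, 87), (146, 584, -3, 86), (150, 583, -4, 86), (154, 582, -4, 85), (158, 581, -4, 83), (162, 581, -4, 78), (166, 580, -5, 76), (170, 580, -5, 74), (174, 578, -5, 74)]
```

View pics/w6.png

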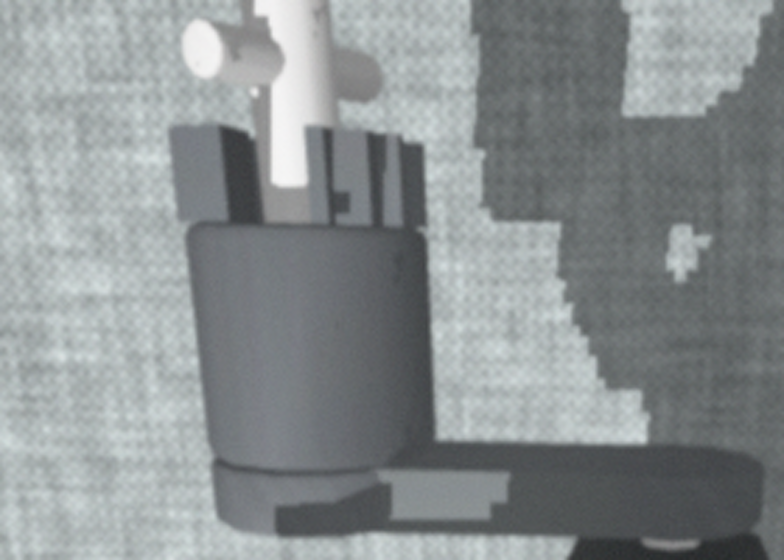

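The view shows the pin just ahead of the mouth, with its near end at crop (203,48) rising to the left. From depth its ends are at about (591.5,94.5) and (580,71) around the axis (586,82.5), so the pin is at roughly 65° from +x. The slots are at 0/90°, so I'll turn the crank back 25°: the sleeve goes up 19 mm on the 45 mm arc.

Call:
send_rows(
  plan="0 0 -0.098 0 1;0 -0.017 -0.195 0 1;0 -0.038 -0.291 0 1;0 -0.068 -0.385 0 1;0 -0.105 -0.475 0 1;0 -0.105 -0.475 0 1;0 -0.105 -0.475 0 1",
)

```text
time_s: 9.55
ee_pos: [0.5436, 0.091, 0.057]
orientation: [0.713, -0.701, 0.0, -0.0]
ft_force: [0.1, 0.9, -3.1]
gripper_width: 0.293
```

```bash
python3 s.py; python3 m.py w7 1| grep -v None | head -16;  python3 - <<'E'
from h import *
z=np.load('w7.npz'); im,d,K,T=z['im'],z['d'],z['K'],z['T']; P=cloud(d,K,T)*1000
for v in range(30,120,8): print(v,[(u,)+tuple(P[v,u].round(0).astype(int).tolist()) for u in range(90,210,5) if P[v,u,2]>62 and d[v,u]>0])
E
```

```text
t 9.55 tcp [0.5436 0.091  0.057 ] yaw x -89.0 tilt [-0. -0. -1.] F [ 0.1  0.9 -3.1] M [ 0.18  0.02 -0.04] w 0.293 q6 -1.57
(0, 157, 183, 'ax', np.float64(586.1), 'w', np.float64(9.9), 'y', np.float64(-15.9), 'top', 87.8)
(6, 157, 184, 'ax', np.float64(586.1), 'w', np.float64(10.4), 'y', np.float64(-14.0), 'top', 87.8)
(12, 158, 184, 'ax', np.float64(586.0), 'w', np.float64(10.0), 'y', np.float64(-12.1), 'top', 87.8)
(18, 144, 185, 'ax', np.float64(588.6), 'w', np.float64(15.7), 'y', np.float64(-9.6), 'top', 94.8)
(24, 142, 189, 'ax', np.float64(588.4), 'w', np.float64(18.0), 'y', np.float64(-7.7), 'top', 95.0)
(30, 143, 198, 'ax', np.float64(586.7), 'w', np.float64(21.1), 'y', np.float64(-6.0), 'top', 94.6)
(36, 160, 198, 'ax', np.float64(583.6), 'w', np.float64(14.8), 'y', np.float64(-4.5), 'top', 87.9)
(42, 160, 186, 'ax', np.float64(586.0), 'w', np.float64(10.3), 'y', np.float64(-2.0), 'top', 87.8)
(48, 161, 187, 'ax', np.float64(585.8), 'w', np.float64(10.3), 'y', np.float64(-0.0), 'top', 88.0)
(54, 132, 210, 'ax', np.float64(587.1), 'w', np.float64(30.3), 'y', np.float64(2.4), '
[... 2968 characters left out ...]
, 19, 98), (175, 583, 19, 98), (180, 581, 19, 96), (185, 579, 19, 96), (190, 578, 19, 95), (195, 576, 19, 94), (200, 575, 19, 92), (205, 573, 19, 90)]
110 [(140, 598, 22, 92), (145, 595, 22, 94), (150, 592, 22, 96), (155, 590, 22, 97), (160, 588, 22, 97), (165, 587, 22, 97), (170, 585, 22, 97), (175, 583, 22, 96), (180, 581, 21, 98), (185, 580, 22, 96), (190, 578, 22, 94), (195, 577, 22, 93), (200, 575, 22, 92), (205, 574, 22, 90)]
118 [(145, 595, 25, 93), (150, 592, 25, 97), (155, 590, 25, 97), (160, 589, 24, 97), (165, 587, 24, 97), (170, 585, 24, 98), (175, 583, 24, 97), (180, 581, 24, 97), (185, 579, 24, 97), (190, 578, 24, 96), (195, 577, 25, 93), (200, 575, 25, 92), (205, 574, 25, 90)]
```

View pics/w7.png

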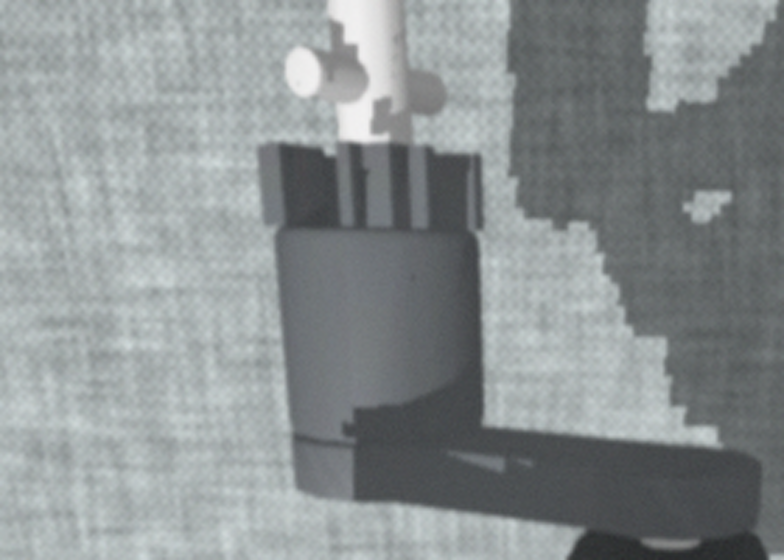

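The slots now stand at about 63–72° (mean 67°) against the pin's ~65°, which is within the ±6° of play. The hub sits about 1 mm high, so I'll centre it and push on gently, watching the force.

Call:
send_rows(
  plan="0 0.02 0.025 0 1;0.05 0.02 0.025 0 1;0.1 0.02 0.025 0 1;0.15 0.02 0.025 0 1;0.2 0.02 0.025 0 1;0.2 0.02 0.025 0 1",
)

```text
time_s: 10.2
ee_pos: [0.5429, 0.0826, 0.056]
orientation: [0.713, -0.701, 0.0, 0.0]
ft_force: [-0.5, -0.4, -3.1]
gripper_width: 0.293
```

```bash
python3 s.py; python3 m.py w8 | grep -v None | head -12
```

```text
t 10.2 tcp [0.5429 0.0826 0.056 ] yaw x -89.02 tilt [ 0. -0. -1.] F [-0.5 -0.4 -3.1] M [ 0.09  0.04 -0.03] w 0.293 q6 -1.59
(0, 153, 180, 'ax', np.float64(586.4), 'w', np.float64(10.2), 'y', np.float64(-24.0), 'top', 88.2)
(6, 154, 181, 'ax', np.float64(586.2), 'w', np.float64(10.3), 'y', np.float64(-22.1), 'top', 88.1)
(12, 154, 181, 'ax', np.float64(586.3), 'w', np.float64(10.3), 'y', np.float64(-20.2), 'top', 88.1)
(18, 155, 182, 'ax', np.float64(586.1), 'w', np.float64(10.4), 'y', np.float64(-18.3), 'top', 87.8)
(24, 156, 182, 'ax', np.float64(586.1), 'w', np.float64(10.1), 'y', np.float64(-16.4), 'top', 87.5)
(30, 156, 182, 'ax', np.float64(586.2), 'w', np.float64(10.1), 'y', np.float64(-14.4), 'top', 87.5)
(36, 157, 183, 'ax', np.float64(586.0), 'w', np.float64(10.2), 'y', np.float64(-12.4), 'top', 87.9)
(42, 146, 183, 'ax', np.float64(588.3), 'w', np.float64(14.4), 'y', np.float64(-10.2), 'top', 92.9)
(48, 141, 194, 'ax', np.float64(587.3), 'w', np.float64(20.5), 'y', np.float64(-8.2), 'top', 94.5)
(54, 131, 211, 'ax', np.float64(586.1), 'w', np.float64(30.9), 'y', np.float64(-5.9), 'top', 96.6)
(60, 132, 211, 'ax', np.float64(586.1), 'w', np.float64(30.7), 'y', np.float64(-4.0), 'top', 96.5)
(66, 132, 211, 'ax', np.float64(586.2), 'w', np.float64(30.8), 'y', np.float64(-2.0), 'top', 96.3)
```

No resistance, and the mouth is already over the pin. Continuing.

Call:
send_rows(
  plan="0.05 0 0 0 1;0.1 0 0 0 1;0.14 0 0 0 1;0.17 0 0 0 1;0.19 0 0 0 1;0.19 0 0 0 1",
)

```text
time_s: 10.85
ee_pos: [0.5429, 0.0755, 0.0559]
orientation: [0.713, -0.701, -0.0, -0.0]
ft_force: [-1.4, 3.1, -2.0]
gripper_width: 0.292
```

```bash
python3 s.py; python3 m.py w9 1| grep -v None | head -14
```

```text
t 10.85 tcp [0.5429 0.0755 0.0559] yaw x -89.0 tilt [-0.001  0.    -1.   ] F [-1.4  3.1 -2. ] M [0.64 0.17 0.07] w 0.292 q6 -1.6
(0, 143, 193, 'ax', np.float64(585.8), 'w', np.float64(18.6), 'y', np.float64(-31.5), 'top', 87.2)
(6, 153, 181, 'ax', np.float64(586.4), 'w', np.float64(10.6), 'y', np.float64(-29.2), 'top', 87.7)
(12, 154, 181, 'ax', np.float64(586.3), 'w', np.float64(10.3), 'y', np.float64(-27.3), 'top', 87.8)
(18, 154, 181, 'ax', np.float64(586.5), 'w', np.float64(10.4), 'y', np.float64(-25.3), 'top', 87.9)
(24, 155, 182, 'ax', np.float64(586.3), 'w', np.float64(10.4), 'y', np.float64(-23.4), 'top', 87.6)
(30, 156, 182, 'ax', np.float64(586.2), 'w', np.float64(10.1), 'y', np.float64(-21.4), 'top', 87.8)
(36, 156, 183, 'ax', np.float64(586.2), 'w', np.float64(10.5), 'y', np.float64(-19.4), 'top', 87.9)
(42, 157, 183, 'ax', np.float64(586.2), 'w', np.float64(10.2), 'y', np.float64(-17.4), 'top', 87.7)
(48, 158, 183, 'ax', np.float64(586.1), 'w', np.float64(9.9), 'y', np.float64(-15.4), 'top', 87.5)
(54, 131, 210, 'ax', np.float64(586.3), 'w', np.float64(30.5), 'y', np.float64(-13.1), 'top', 96.4)
(60, 131, 211, 'ax', np.float64(586.3), 'w', np.float64(31.0), 'y', np.float64(-11.1), 'top', 96.5)
(66, 132, 211, 'ax', np.float64(586.2), 'w', np.float64(30.8), 'y', np.float64(-9.0), 'top', 96.8)
(72, 132, 211, 'ax', np.float64(586.4), 'w', np.float64(30.9), 'y', np.float64(-6.9), 'top', 96.7)
(78, 133, 211, 'ax', np.float64(586.3), 'w', np.float64(30.7), 'y', np.float64(-4.9), 'top', 96.5)
```

View pics/w9.png

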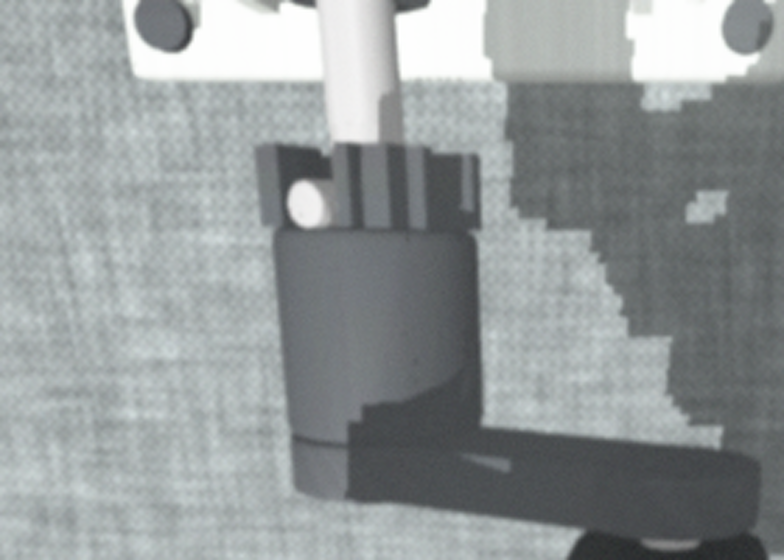

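The crank is seated: the pin end at crop (308,203) lies at the bottom of the slot (mouth y≈-13.6, pin ≈-7), with only about 3 N of push. Now I'll measure the pointer and plate heights from the fixed cameras.

```bash
cat > g.py <<'E'
import sys
from h import *
def run(f):
    z=np.load(f); im,d,K,T=z['im'],z['d'],z['K'],z['T']; P=cloud(d,K,T)*1000
    m=(d>0)&(np.abs(P[...,0]-586)<40)&(P[...,1]<-184)&(P[...,1]>-245)&(P[...,2]>150)&(P[...,2]<240)
    v,u=np.nonzero(m); print(f)
    for yb in range(-245,-180,5):
        s=m&(P[...,1]>=yb)&(P[...,1]<yb+5)
        if s.sum(): q=P[s]; print(yb,s.sum(),'x',np.percentile(q[:,0],[5,50,95]).round(0),'z',np.percentile(q[:,2],[5,50,95]).round(1), 'px',np.argwhere(s).mean(0).round(0)[::-1])
    for yb in range(-190,-100,12):
        s=(d>0)&(np.abs(P[...,0]-586)<60)&(P[...,1]>=yb)&(P[...,1]<yb+6)&(P[...,2]>150)&(P[...,2]<215)&(im.min(-1)>150)
        if s.sum(): q=P[s]; print('plate',yb,s.sum(),'x',q[:,0].min().round(),q[:,0].max().round(),'z',np.percentile(q[:,2],[10,50,90]).round(1))
for f in sys.argv[1:]: run(f)
E
python3 g.py scene.npz top.npz
```

```text
scene.npz
-245 3 x [618. 618. 619.] z [182.6 185.2 190.8] px [173. 188.]
-240 19 x [609. 622. 626.] z [170.  196.9 198.3] px [175. 187.]
-235 27 x [614. 622. 626.] z [171.6 196.6 224. ] px [177. 187.]
-230 45 x [615. 617. 625.] z [155.1 202.4 234.9] px [179. 185.]
-225 66 x [605. 615. 625.] z [172.8 204.3 235.4] px [181. 182.]
-220 35 x [600. 619. 625.] z [167.8 194.5 200.2] px [184. 188.]
-215 41 x [603. 615. 625.] z [172.3 184.5 199. ] px [186. 189.]
-210 11 x [606. 614. 620.] z [180.2 182.1 183. ] px [189. 190.]
-205 9 x [605. 614. 618.] z [179.5 181.8 183.7] px [191. 190.]
-200 6 x [608. 611. 614.] z [179.9 181.7 184.1] px [193. 190.]
-195 4 x [610. 612. 616.] z [181.5 182.6 184.8] px [194. 190.]
-185 1 x [555. 555. 555.] z [155.1 155.1 155.1] px [207. 183.]
plate -190 1 x 555.0 555.0 z [155.1 155.1 155.1]
plate -178 92 x 529.0 645.0 z [158.3 160.1 162.6]
plate -166 90 x 527.0 644.0 z [158.3 160.2 162. ]
plate -154 55 x 526.0 645.0 z [158.8 160.2 162.5]
plate -142 24 x 527.0 645.0 z [158.9 160.  172. ]
plate -130 34 x 527.0 646.0 z [158.5 160.9 178.8]
plate -118 38 x 527.0 645.0 
[... 545 characters left out ...]
7. 614.] z [179.2 183.8 186.8] px [382. 191.]
-205 9 x [604. 609. 613.] z [182.8 184.4 185.9] px [381. 190.]
-200 12 x [605. 608. 611.] z [181.3 184.9 187.2] px [378. 190.]
-195 4 x [605. 608. 611.] z [183.2 185.2 185.6] px [376. 190.]
-185 6 x [549. 559. 595.] z [160.1 161.9 163.8] px [371. 212.]
plate -190 4 x 543.0 558.0 z [159.6 160.7 162. ]
plate -178 146 x 527.0 644.0 z [159.4 162.1 165. ]
plate -166 139 x 527.0 645.0 z [159.6 161.9 164.5]
plate -154 122 x 527.0 646.0 z [159.9 162.6 164.7]
plate -142 47 x 527.0 646.0 z [160.1 162.4 174.7]
plate -130 55 x 527.0 645.0 z [160.7 163.1 181.9]
plate -118 56 x 527.0 645.0 z [160.1 163.7 182.1]
plate -106 57 x 527.0 646.0 z [160.  163.  184.8]
```

Pointer minus plate is about 22.5 mm (scene 22.4, top 22.7); with the stated range of at least 184 mm it is likely about 23 mm, or 1.9 turns. I'll work out the winding rows.

```bash
cat > arc.py <<'E'
import numpy as np,sys
phi,n,step=float(sys.argv[1]),int(sys.argv[2]),float(sys.argv[3])
rise=float(sys.argv[4]) if len(sys.argv)>4 else 1
P=lambda a:np.array([45*np.cos(np.radians(a)),45*np.sin(np.radians(a))+rise*6*(a-156)/360])
while n>0:
    k=min(8,n); o=[]
    for i in range(1,k+1):
        D=P(phi+i*step)-P(phi); o.append('%.2f %.2f %.2f 0 1'%(.0175*D[0]/40,-D[0]/40,-D[1]/40))
    print('from',phi); print(';'.join(o)); phi+=k*step; n-=k
E
python3 arc.py 156 40 15
```

```text
from 156.0
-0.00 0.08 0.28 0 1;-0.00 0.09 0.56 0 1;-0.00 0.02 0.84 0 1;0.00 -0.12 1.09 0 1;0.01 -0.32 1.30 0 1;0.01 -0.57 1.45 0 1;0.01 -0.85 1.52 0 1;0.02 -1.15 1.53 0 1
from 276.0
0.00 -0.29 -0.07 0 1;0.01 -0.54 -0.22 0 1;0.01 -0.76 -0.43 0 1;0.02 -0.91 -0.69 0 1;0.02 -0.99 -0.97 0 1;0.02 -1.00 -1.27 0 1;0.02 -0.93 -1.57 0 1;0.01 -0.79 -1.83 0 1
from 396.0
-0.00 0.20 -0.22 0 1;-0.01 0.45 -0.38 0 1;-0.01 0.73 -0.47 0 1;-0.02 1.03 -0.48 0 1;-0.02 1.31 -0.42 0 1;-0.03 1.57 -0.29 0 1;-0.03 1.78 -0.09 0 1;-0.03 1.94 0.15 0 1
from 516.0
-0.00 0.08 0.28 0 1;-0.00 0.09 0.56 0 1;-0.00 0.02 0.84 0 1;0.00 -0.12 1.09 0 1;0.01 -0.32 1.30 0 1;0.01 -0.57 1.45 0 1;0.01 -0.85 1.52 0 1;0.02 -1.15 1.53 0 1
from 636.0
0.00 -0.29 -0.07 0 1;0.01 -0.54 -0.22 0 1;0.01 -0.76 -0.43 0 1;0.02 -0.91 -0.69 0 1;0.02 -0.99 -0.97 0 1;0.02 -1.00 -1.27 0 1;0.02 -0.93 -1.57 0 1;0.01 -0.79 -1.83 0 1
```

Call:
send_rows(
  plan="0 0.08 0.28 0 1;0 0.09 0.56 0 1;0 0.02 0.84 0 1;0 -0.12 1.09 0 1;0.01 -0.32 1.30 0 1;0.01 -0.57 1.45 0 1;0.01 -0.85 1.52 0 1;0.02 -1.15 1.53 0 1",
)

```text
time_s: 11.7
ee_pos: [0.5872, 0.0759, -0.0063]
orientation: [0.713, -0.701, -0.002, 0.001]
ft_force: [-7.8, 4.7, -3.3]
gripper_width: 0.293
```

```bash
python3 s.py
python3 - <<'E'
from h import *
im,d,K,T=shot('scene'); np.savez('sc2.npz',im=im,d=d,K=K,T=T)
im,d,K,T=shot('top'); np.savez('tp2.npz',im=im,d=d,K=K,T=T)
E
python3 g.py sc2.npz tp2.npz | grep -E 'npz|plate -1[67]|^-(205|200|195|210)'
```

```text
t 11.7 tcp [ 0.5872  0.0759 -0.0063] yaw x -89.0 tilt [-0.001  0.004 -1.   ] F [-7.8  4.7 -3.3] M [ 0.86  1.34 -0.42] w 0.293 q6 -1.6
sc2.npz
-210 9 x [607. 614. 619.] z [180.3 182.7 184.4] px [189. 190.]
-205 9 x [607. 612. 619.] z [181.3 182.  185. ] px [190. 190.]
-200 6 x [607. 611. 615.] z [181.7 183.  184.7] px [193. 190.]
-195 5 x [612. 613. 616.] z [181.1 184.  185.5] px [194. 191.]
plate -178 82 x 526.0 646.0 z [161.9 164.2 166.1]
plate -166 86 x 527.0 646.0 z [161.1 163.8 165.8]
tp2.npz
-210 12 x [602. 608. 613.] z [182.5 184.3 186.5] px [382. 190.]
-205 10 x [604. 608. 612.] z [181.6 184.6 187.4] px [381. 190.]
-200 12 x [605. 608. 612.] z [181.7 184.3 185.8] px [378. 190.]
-195 4 x [605. 608. 611.] z [185.1 185.6 186.4] px [376. 190.]
plate -178 146 x 527.0 646.0 z [162.9 165.6 167.7]
plate -166 141 x 526.0 646.0 z [163.6 166.1 168.3]
```

The plate rose about 3.8 mm for 120°, and the forces are small. Continuing.

Call:
send_rows(
  plan="0 -0.29 -0.07 0 1;0.01 -0.54 -0.22 0 1;0.01 -0.76 -0.43 0 1;0.02 -0.91 -0.69 0 1;0.02 -0.99 -0.97 0 1;0.02 -1.00 -1.27 0 1;0.02 -0.93 -1.57 0 1;0.01 -0.79 -1.83 0 1",
)

```text
time_s: 12.6
ee_pos: [0.6211, 0.0752, 0.0687]
orientation: [0.713, -0.701, 0.001, -0.0]
ft_force: [3.1, -2.0, -6.3]
gripper_width: 0.295
```

Call:
send_rows(
  plan="0 0.20 -0.22 0 1;-0.01 0.45 -0.38 0 1;-0.01 0.73 -0.47 0 1;-0.02 1.03 -0.48 0 1;-0.02 1.31 -0.42 0 1;-0.03 1.57 -0.29 0 1;-0.03 1.78 -0.09 0 1;-0.03 1.94 0.15 0 1",
)

```text
time_s: 13.4
ee_pos: [0.544, 0.0754, 0.0635]
orientation: [0.713, -0.701, 0.002, -0.002]
ft_force: [6.2, 3.7, 4.4]
gripper_width: 0.295
```

```bash
python3 s.py; python3 m.py w10 | grep -v None | awk 'NR%3==1'
```

```text
t 13.4 tcp [0.544  0.0754 0.0635] yaw x -88.97 tilt [-0.    -0.005 -1.   ] F [6.2 3.7 4.4] M [ 0.37 -1.33  0.61] w 0.295 q6 -1.6
(0, 145, 198, 'ax', np.float64(587.7), 'w', np.float64(20.8), 'y', np.float64(-31.7), 'top', 93.6)
(18, 159, 186, 'ax', np.float64(587.7), 'w', np.float64(10.9), 'y', np.float64(-25.8), 'top', 93.2)
(36, 161, 187, 'ax', np.float64(587.6), 'w', np.float64(10.7), 'y', np.float64(-19.7), 'top', 93.6)
(54, 138, 215, 'ax', np.float64(587.1), 'w', np.float64(31.3), 'y', np.float64(-13.3), 'top', 101.3)
(72, 141, 217, 'ax', np.float64(586.5), 'w', np.float64(31.4), 'y', np.float64(-7.1), 'top', 101.2)
(90, 146, 216, 'ax', np.float64(586.2), 'w', np.float64(29.3), 'y', np.float64(-0.8), 'top', 101.0)
(108, 147, 217, 'ax', np.float64(586.2), 'w', np.float64(29.8), 'y', np.float64(5.7), 'top', 100.7)
(126, 149, 218, 'ax', np.float64(586.0), 'w', np.float64(29.8), 'y', np.float64(12.4), 'top', 100.7)
(144, 151, 219, 'ax', np.float64(585.9), 'w', np.float64(29.8), 'y', np.float64(19.4), 'top', 100.6)
(162, 153, 229, 'ax', np.float64(583.7), 'w', np.float64(33.8), 'y', np.float64(25.4), 'top', 107.1)
```

Still seated (mouth y −13.6); one turn is done. Continuing.

Call:
send_rows(
  plan="0 0.08 0.28 0 1;0 0.09 0.56 0 1;0 0.02 0.84 0 1;0 -0.12 1.09 0 1;0.01 -0.32 1.30 0 1;0.01 -0.57 1.45 0 1;0.01 -0.85 1.52 0 1;0.02 -1.15 1.53 0 1",
)

```text
time_s: 14.25
ee_pos: [0.5862, 0.076, 0.0001]
orientation: [0.713, -0.701, -0.002, 0.001]
ft_force: [-7.7, 7.8, -5.1]
gripper_width: 0.293
```

Call:
send_rows(
  plan="0 -0.29 -0.07 0 1;0.01 -0.54 -0.22 0 1;0.01 -0.76 -0.43 0 1;0.02 -0.91 -0.69 0 1;0.02 -0.99 -0.97 0 1;0.02 -1.00 -1.27 0 1;0.02 -0.93 -1.57 0 1;0.01 -0.79 -1.83 0 1",
)

```text
time_s: 15.05
ee_pos: [0.6208, 0.0753, 0.0748]
orientation: [0.713, -0.701, 0.0, -0.0]
ft_force: [3.7, -1.5, -7.2]
gripper_width: 0.295
```

```bash
python3 s.py
cat > lv.py <<'E'
import sys
from h import *
# plate vs pointer heights from averaged depth of fixed cameras
for n in ('scene','top'):
    D=[]; 
    for i in range(3): im,d,K,T=shot(n); D.append(cloud(d,K,T)*1000)
    np.savez(n+'_lv.npz',im=im,d=d,K=K,T=T)
    pl=[];pt=[];e=[]
    for P in D:
        m=(P[...,1]>-178)&(P[...,1]<-160)&(np.abs(P[...,0]-586)<50)&(P[...,2]>150)&(P[...,2]<215)&(im.min(-1)>150); pl.append(np.median(P[m][:,2]))
        m=(P[...,1]>-212)&(P[...,1]<-192)&(np.abs(P[...,0]-609)<9)&(P[...,2]>176)&(P[...,2]<200); pt+=P[m][:,2].tolist()
    print(n,'plate',np.round(pl,2),'pointer',len(pt),np.percentile(pt,[10,25,50,75,90]).round(1),'gap med',round(np.median(pt)-np.mean(pl),2))
E
python3 lv.py; python3 arc.py 756 8 12
```

```text
t 15.05 tcp [0.6208 0.0753 0.0748] yaw x -89.0 tilt [ 0.    -0.001 -1.   ] F [ 3.7 -1.5 -7.2] M [-0.13 -0.92  0.41] w 0.295 q6 -1.6
scene plate [179.93 180.12 179.63] pointer 87 [179.9 180.7 181.7 183.1 183.9] gap med 1.79
top plate [181.91 181.71 181.89] pointer 133 [181.9 183.3 184.3 185.5 186.3] gap med 2.42
from 756.0
-0.00 0.16 -0.18 0 1;-0.01 0.35 -0.32 0 1;-0.01 0.56 -0.42 0 1;-0.01 0.79 -0.48 0 1;-0.02 1.03 -0.48 0 1;-0.02 1.26 -0.44 0 1;-0.03 1.47 -0.35 0 1;-0.03 1.66 -0.21 0 1
```

```bash
cat > px.py <<'E'
from h import *
N=10
for n,(u0,u1,v0,v1) in (('top',(371,388,185,196)),('scene',(184,200,184,195))):
    Z=[]
    for i in range(N): im,d,K,T=shot(n); Z.append(np.where(d>0,cloud(d,K,T)[...,2]*1000,np.nan))
    Y=cloud(d,K,T)*1000; Z=np.array(Z)
    print(n,'std',np.nanmedian(np.nanstd(Z[:,v0:v1,u0:u1],0)).round(2))
    A=np.nanmean(Z,0)[v0:v1,u0:u1]; print('y ',Y[190,u0:u1,1].round(0).astype(int))
    for k,r in enumerate(A): print(v0+k,r.round(1), im[v0+k,u0+9])
    m=(Y[...,1]>-178)&(Y[...,1]<-160)&(np.abs(Y[...,0]-586)<45)&(Y[...,2]>150)&(Y[...,2]<215)&(im.min(-1)>150)
    print('plate',np.median(np.nanmean(Z,0)[m]).round(2),'near',np.median(np.nanmean(Z,0)[m&(Y[...,0]>596)]).round(2))
E
python3 px.py
```

```text
top std 1.95
y  [-182 -217 -219 -222 -225 -193 -196 -198 -199 -202 -205 -207 -209 -211
 -212 -215 -216]
185 [179.7   1.5   1.   -0.    0.9   1.7   1.3   0.9   1.7   1.2   2.    0.4
   2.1   1.5   0.9 186.1 197.1] [177 183 184]
186 [ 1.814e+02  1.700e+00  1.000e+00 -7.000e-01 -7.000e-01  1.400e+00
  5.000e-01  1.000e-01  1.000e+00  1.800e+00  2.200e+00  1.400e+00
  1.800e+00  2.200e+00  1.754e+02  1.855e+02  1.963e+02] [176 182 183]
187 [180.9  -0.4   2.    1.    1.3   1.3   2.    1.3   0.7   1.1   1.1   1.
   0.7   0.8 174.1 185.5 195.9] [183 188 188]
188 [181.3  -0.5   0.3   0.    1.9  -0.4   1.8   1.2   0.3   0.8 184.6 183.7
 183.1 184.9 183.7 184.8 194.7] [209 210 211]
189 [ 1.812e+02  6.000e-01  4.000e-01  1.000e+00 -1.000e-01  1.844e+02
  1.835e+02  1.848e+02  1.835e+02  1.844e+02  1.830e+02  1.846e+02
  1.848e+02  1.839e+02  1.839e+02  1.843e+02  1.941e+02] [233 231 232]
190 [1.816e+02 7.000e-01 8.000e-01 1.000e-01 2.000e-01 1.843e+02 1.843e+02
 1.843e+02 1.858e+02 1.839e+02 1.840e+02 1.838e+02 1.832e+02 1.846e+02
 1.851e+02 1.849e+02 1.946e+02] [230 229 230]
191 [182.4  -0.7  
[... 1470 characters left out ...]
1.826e+02  1.818e+02  1.816e+02 -1.100e+00
 -1.900e+00 -1.200e+00  1.000e-01 -2.500e+00] [215 214 215]
190 [190.3 185.6 181.3 182.  182.  182.9 182.3 183.5 181.6 181.6 181.9 182.
  -1.2  -1.   -1.1  -2.1] [226 225 226]
191 [187.4 182.9 182.  183.2 181.3 182.1 181.8 181.9 182.4 182.  181.9 181.5
  -1.8  -0.8  -1.9  -0.8] [181 180 181]
192 [184.9 181.5 178.  179.2 180.1 181.4 180.1  -0.7  -0.8  -2.4  -2.7  -0.7
  -1.3  -1.6  -2.3  -2.4] [87 90 91]
193 [181.6 178.8 172.5 168.6  -2.7  -1.4  -2.3  -2.2  -0.9  -2.5  -1.7  -1.3
  -1.5  -2.6  -1.6 180.2] [81 86 88]
194 [178.4 176.8 171.   -2.2  -1.3   1.   -2.6  -1.2  -1.4  -0.6  -0.5  -1.
  -0.8  -1.2  -1.5 180.2] [83 87 89]
plate 179.75 near 179.8
```

Averaged depth gives a clean gap: top 184.2−181.8=2.4, scene 182.0−179.75=2.25, so about 2.35 mm, or 70° more.

```bash
python3 arc.py 756 5 14
```

```text
from 756.0
-0.00 0.19 -0.21 0 1;-0.01 0.42 -0.36 0 1;-0.01 0.68 -0.46 0 1;-0.02 0.95 -0.49 0 1;-0.02 1.22 -0.45 0 1
```

Call:
send_rows(
  plan="0 0.19 -0.21 0 1;-0.01 0.42 -0.36 0 1;-0.01 0.68 -0.46 0 1;-0.02 0.95 -0.49 0 1;-0.02 1.22 -0.45 0 1;-0.02 1.22 -0.45 0 1;-0.02 1.22 -0.45 0 1",
)

```text
time_s: 17.05
ee_pos: [0.572, 0.0752, 0.0922]
orientation: [0.713, -0.701, 0.0, -0.0]
ft_force: [3.4, -0.1, -2.0]
gripper_width: 0.294
```

```bash
python3 s.py
cat > px2.py <<'E'
from h import *
N=12
for n,(u0,u1,v0,v1),r in (('top',(376,385,189,193),0),('scene',(188,194,189,192),0)):
    Z=[]
    for i in range(N): im,d,K,T=shot(n); Z.append(np.where(d>0,cloud(d,K,T)[...,2]*1000,np.nan))
    Y=cloud(d,K,T)*1000; A=np.nanmean(Z,0)
    m=(Y[...,1]>-180)&(Y[...,1]<-160)&(np.abs(Y[...,0]-586)<45)&(Y[...,2]>150)&(Y[...,2]<215)&(im.min(-1)>150)
    e=m&(Y[...,1]<-174)
    p=A[v0:v1,u0:u1]; print(n,'ptr',p.mean().round(2),p.std().round(2),'plate',np.median(A[m]).round(2),'edge',A[e].mean().round(2),'gap',(p.mean()-A[m].mean()).round(2))
E
python3 px2.py
```

```text
t 17.05 tcp [0.572  0.0752 0.0922] yaw x -89.0 tilt [ 0.    -0.001 -1.   ] F [ 3.4 -0.1 -2. ] M [ 0.06 -0.77  0.36] w 0.294 q6 -1.6
top ptr 184.4 0.54 plate 184.11 edge 184.14 gap 0.29
scene ptr 182.32 0.57 plate 181.92 edge 181.88 gap 0.36
```

0.3 mm remains, so about 10° more.

```bash
python3 arc.py 826 2 5
```

```text
from 826.0
-0.00 0.09 0.03 0 1;-0.00 0.18 0.07 0 1
```

Call:
send_rows(
  plan="0 0.09 0.03 0 1;0 0.18 0.07 0 1;0 0.18 0.07 0 1;0 0.18 0.07 0 1",
)

```text
time_s: 18.65
ee_pos: [0.5651, 0.0754, 0.0894]
orientation: [0.713, -0.701, 0.0, -0.0]
ft_force: [6.1, -0.2, -0.6]
gripper_width: 0.293
```

```bash
python3 s.py; python3 px2.py
```

```text
t 18.65 tcp [0.5651 0.0754 0.0894] yaw x -88.99 tilt [-0.    -0.001 -1.   ] F [ 6.1 -0.2 -0.6] M [ 0.03 -1.17  0.51] w 0.293 q6 -1.6
top ptr 184.22 0.51 plate 184.46 edge 184.38 gap -0.24
scene ptr 182.29 0.53 plate 182.28 edge 182.31 gap -0.01
```

Level within about 0.1–0.2 mm. I'll unload the pin (4° back, inside the slot play), then draw the crank 13 mm off the pin while it stays on the shaft.

Call:
send_rows(
  plan="0 -0.04 -0.02 0 1;0 -0.07 -0.03 0 1;-0.05 -0.07 -0.03 0 1;-0.12 -0.07 -0.03 0 1;-0.2 -0.07 -0.03 0 1;-0.28 -0.07 -0.03 0 1;-0.33 -0.07 -0.03 0 1;-0.33 -0.07 -0.03 0 1",
)

```text
time_s: 20.65
ee_pos: [0.5669, 0.0889, 0.0902]
orientation: [0.713, -0.701, -0.0, 0.0]
ft_force: [0.4, -0.8, -1.9]
gripper_width: 0.294
```

```bash
python3 s.py; python3 px2.py;  python3 - <<'E'
from h import *
im,d,K,T=shot('wrist'); np.savez('w11.npz',im=im,d=d,K=K,T=T); P=cloud(d,K,T)*1000
for v in range(0,200,8):
    q=P[v][(d[v]>0)&(P[v,:,2]>75)&(P[v,:,2]<125)&(abs(P[v,:,0]-587)<40)]
    if len(q)>3: print(v,len(q),q.mean(0).round(1),q[:,0].min().round(1),q[:,0].max().round(1),q[:,2].max().round(1))
E
```

```text
t 20.65 tcp [0.5669 0.0889 0.0902] yaw x -88.98 tilt [-0.     0.001 -1.   ] F [ 0.4 -0.8 -1.9] M [ 0.16 -0.04 -0.01] w 0.294 q6 -1.58
top ptr 184.24 0.57 plate 184.46 edge 184.42 gap -0.2
scene ptr 182.24 0.37 plate 182.33 edge 182.27 gap -0.05
0 24 [585.8 -22.8  97.7] 581.2 590.8 99.6
8 24 [585.8 -20.   97.2] 581.3 591.0 99.7
16 23 [585.6 -16.9  97.5] 581.2 590.5 99.8
24 23 [585.7 -13.9  97.3] 581.3 590.6 100.0
32 23 [585.7 -10.9  97.3] 581.0 590.7 99.1
40 59 [585.8  -7.8  96.8] 573.1 598.0 99.2
48 60 [585.7  -4.7  96.2] 573.1 598.3 99.4
56 23 [585.4  -1.4  97.4] 580.9 590.5 99.0
64 65 [583.9   1.9 100.4] 570.3 598.6 108.1
72 64 [584.1   5.1 100.3] 570.7 599.0 107.8
80 63 [584.3   8.4 100.5] 570.7 599.1 108.1
88 62 [583.9  11.6 104.2] 571.1 597.7 108.3
96 62 [583.9  14.9 104.4] 571.0 598.0 108.3
104 62 [584.   18.2 104.2] 571.0 598.3 107.5
112 62 [584.   21.5 104.1] 570.9 598.6 108.4
120 60 [584.   24.9 104.4] 571.3 598.0 108.2
128 59 [584.3  28.3 104.7] 571.3 598.0 108.8
136 59 [584.1  31.8 104.5] 571.2 598.4 107.8
144 58 [584.1  35.3 104.7] 571.6 597.9 108.5
152 68 [581.7  37.7 110.6] 567.1 597.9 115.2
160 27 [590.8  41.6 109.3] 583.5 598.1 124.2
168 11 [586.3  43.2 117.6] 583.5 589.3 124.3
```

Off the pin, and the plate hasn't moved. Next I turn the crank flat about the shaft (112°→180°).

```bash
python3 arc.py 832 8 8.5 0
```

```text
from 832.0
-0.00 0.15 0.07 0 1;-0.01 0.29 0.17 0 1;-0.01 0.41 0.28 0 1;-0.01 0.51 0.41 0 1;-0.01 0.59 0.56 0 1;-0.01 0.65 0.71 0 1;-0.01 0.69 0.88 0 1;-0.01 0.70 1.04 0 1
```

Call:
send_rows(
  plan="0 0.15 0.07 0 1;-0.01 0.29 0.17 0 1;-0.01 0.41 0.28 0 1;-0.01 0.51 0.41 0 1;-0.01 0.59 0.56 0 1;-0.01 0.65 0.71 0 1;-0.01 0.69 0.88 0 1;-0.01 0.70 1.04 0 1",
)

```text
time_s: 22.7
ee_pos: [0.5389, 0.0884, 0.0482]
orientation: [0.713, -0.701, -0.0, 0.0]
ft_force: [2.7, 0.4, 2.0]
gripper_width: 0.291
```

```bash
python3 s.py; python3 m.py w12 | grep -v None | awk 'NR%3==1'
python3 - <<'E'
from h import *
z=np.load('w12.npz'); d=z['d']; P=cloud(d,z['K'],z['T'])*1000
q=P[200:245:6,260:295]; print('sleeve top', np.nanpercentile(q[...,2],90,axis=1).round(1))
E
```

```text
t 22.7 tcp [0.5389 0.0884 0.0482] yaw x -89.01 tilt [ 0.  0. -1.] F [2.7 0.4 2. ] M [-0.22 -0.67  0.24] w 0.291 q6 -1.57
(0, 123, 155, 'ax', np.float64(589.9), 'w', np.float64(11.4), 'y', np.float64(-14.7), 'top', 98.5)
(18, 125, 156, 'ax', np.float64(589.9), 'w', np.float64(11.3), 'y', np.float64(-9.7), 'top', 98.5)
(36, 101, 183, 'ax', np.float64(590.0), 'w', np.float64(29.6), 'y', np.float64(-4.6), 'top', 98.5)
(54, 100, 190, 'ax', np.float64(589.5), 'w', np.float64(32.9), 'y', np.float64(1.0), 'top', 105.3)
(72, 102, 191, 'ax', np.float64(589.5), 'w', np.float64(33.0), 'y', np.float64(6.4), 'top', 104.7)
(90, 106, 191, 'ax', np.float64(589.4), 'w', np.float64(32.0), 'y', np.float64(11.8), 'top', 106.0)
(108, 109, 192, 'ax', np.float64(589.2), 'w', np.float64(31.8), 'y', np.float64(17.4), 'top', 105.8)
(126, 111, 193, 'ax', np.float64(589.2), 'w', np.float64(31.9), 'y', np.float64(23.1), 'top', 105.8)
(144, 113, 194, 'ax', np.float64(589.3), 'w', np.float64(32.0), 'y', np.float64(29.0), 'top', 105.6)
(162, 118, 229, 'ax', np.float64(582.0), 'w', np.float64(44.3), 'y', np.float64(35.7), 'top', 105.2)
sleeve top [103.2 108.2 108.4 109.1 108.7 108.5 108.6 108.8]
```

The crank is flat within about 3°. I'll nudge it level, centre it and pull it straight off.

Call:
send_rows(
  plan="0 0 0.06 0 1;0 0 0.06 0 1;0 0 0.03 0 1;-0.1 0 0.03 0 1;-0.2 0 0.03 0 1;-0.3 0 0.03 0 1;-0.4 -0.01 0.03 0 1;-0.5 -0.01 0.03 0 1",
)

```text
time_s: 23.55
ee_pos: [0.5389, 0.109, 0.0473]
orientation: [0.713, -0.701, -0.0, 0.0]
ft_force: [0.2, 0.2, -2.5]
gripper_width: 0.295
```

Call:
send_rows(
  plan="-0.15 0 0 0 1;-0.3 0 0 0 1;-0.5 0 0 0 1;-0.8 0 0 0 1;-1.1 0 0 0 1;-1.4 0 0 0 1;-1.5 0 0 0 1;-1.5 0 0 0 1",
)

```text
time_s: 24.35
ee_pos: [0.5381, 0.1692, 0.0475]
orientation: [0.714, -0.701, 0.0, 0.0]
ft_force: [-0.6, -0.9, -2.1]
gripper_width: 0.291
```

```bash
python3 s.py; python3 m.py w13 | grep -v None | awk 'NR%3==1'
python3 - <<'E'
from h import *
z=np.load('w13.npz'); d=z['d']; P=cloud(d,z['K'],z['T'])*1000
q=P[200:245:6,260:295]; print('sleeve top', np.nanpercentile(q[...,2],90,axis=1).round(1))
E
python3 to.py .4375 .2857 .047 -67.4
```

```text
t 24.35 tcp [0.5381 0.1692 0.0475] yaw x -88.94 tilt [ 0.  0. -1.] F [-0.6 -0.9 -2.1] M [0.08 0.07 0.01] w 0.291 q6 -1.43
(48, 102, 183, 'ax', np.float64(589.2), 'w', np.float64(29.4), 'y', np.float64(80.2), 'top', 103.9)
(66, 104, 192, 'ax', np.float64(587.8), 'w', np.float64(32.3), 'y', np.float64(85.3), 'top', 103.5)
(84, 108, 192, 'ax', np.float64(587.6), 'w', np.float64(31.3), 'y', np.float64(90.8), 'top', 104.7)
(102, 110, 193, 'ax', np.float64(587.6), 'w', np.float64(31.4), 'y', np.float64(96.3), 'top', 105.1)
(120, 112, 194, 'ax', np.float64(587.7), 'w', np.float64(31.5), 'y', np.float64(102.0), 'top', 105.0)
(138, 114, 195, 'ax', np.float64(587.7), 'w', np.float64(31.6), 'y', np.float64(107.9), 'top', 104.7)
(156, 116, 202, 'ax', np.float64(586.5), 'w', np.float64(34.1), 'y', np.float64(114.2), 'top', 104.9)
sleeve top [103.5 105.9 107.1 107.  107.  107.4 107.2 106.9]
units [-2.97  2.46  0.01] roll -4.31
```

The crank is off cleanly and level (the hub is 2 mm low). Carrying it back to its free original spot.

Call:
send_rows(
  plan="-0.5 0.4 0 -0.7 1;-1.0 0.8 0 -1.4 1;-1.5 1.24 0 -2.1 1;-2.0 1.65 0 -2.9 1;-2.5 2.07 0 -3.6 1;-2.97 2.46 0 -4.3 1;-2.97 2.46 0 -4.3 1;-2.97 2.46 0 -4.3 1",
)

```text
time_s: 25.2
ee_pos: [0.4379, 0.2853, 0.0476]
orientation: [0.831, -0.556, 0.0, -0.0]
ft_force: [0.1, -0.4, -2.6]
gripper_width: 0.293
```

Call:
send_rows(
  plan="0 0 0.4 0 1;0 0 0.8 0 1;0 0 1.2 0 1;0 0 1.5 0 1;0 0 1.75 0 1;0 0 1.88 0 1;0 0 1.88 0 1",
)

```text
time_s: 25.9
ee_pos: [0.4378, 0.285, -0.0281]
orientation: [0.831, -0.556, -0.0, 0.0]
ft_force: [0.4, 0.4, -2.7]
gripper_width: 0.296
```

```bash
python3 s.py
python3 - <<'E'
from h import *
im,d,K,T=shot('wrist'); P=cloud(d,K,T)*1000
for u in (120,140,160,180): print(u,P[100:150:10,u,2].round(1))
print('sleeve top', np.nanpercentile(P[200:245:6,260:295,2],90,axis=1).round(1))
E
```

```text
t 25.9 tcp [ 0.4378  0.285  -0.0281] yaw x -67.55 tilt [ 0.     0.001 -1.   ] F [ 0.4  0.4 -2.7] M [0.15 0.08 0.02] w 0.296 q6 -1.54
120 [ 26.8  27.5  27.  148.1  26.8]
140 [29.3 28.6 30.3 30.4 29.6]
160 [28.1 27.4 27.3 28.5 28.6]
180 [24.4 23.4 23.  23.5 23.8]
sleeve top [28.2 30.4 31.4 31.7 31.7 31.7 31.4 31.8]
```

Call:
send_rows(
  plan="0 0 0.03 0 1;0 0 0.05 0 1;0 0 0.07 0 1;0 0 0.08 0 1;0 0 0.08 0 1",
)

```text
time_s: 26.45
ee_pos: [0.4378, 0.2856, -0.0308]
orientation: [0.831, -0.556, 0.0, -0.0]
ft_force: [1.0, -0.4, -2.1]
gripper_width: 0.292
```

```bash
python3 s.py
```

```text
t 26.45 tcp [ 0.4378  0.2856 -0.0308] yaw x -67.5 tilt [-0. -0. -1.] F [ 1.  -0.4 -2.1] M [ 0.14  0.04 -0.03] w 0.292 q6 -1.54
```

Call:
send_rows(
  plan="0 0 0.015 0 1;0 0 0.03 0 1;0 0 0.04 0 1;0 0 0.04 0 1",
)

```text
time_s: 26.85
ee_pos: [0.4377, 0.2856, -0.0324]
orientation: [0.831, -0.556, -0.0, -0.0]
ft_force: [-2.5, 1.4, 2.6]
gripper_width: 0.294
```

```bash
python3 s.py
```

```text
t 26.85 tcp [ 0.4377  0.2856 -0.0324] yaw x -67.5 tilt [-0. -0. -1.] F [-2.5  1.4  2.6] M [0.3  0.34 0.01] w 0.294 q6 -1.54
```

Contact is now clear: the force went from −2.1 to +2.6 N, and the height is the same as at the grasp. Opening and backing up.

Call:
send_rows(
  plan="0 0 0.01 0 0.6;0 0 0.01 0 0.5;0 0 0.01 0 0.3;0 0 0.01 0 0;0 0 0.01 0 0;0 0 0.01 0 0;0 0 0.01 0 0;0 0 0.01 0 0",
)

```text
time_s: 27.65
ee_pos: [0.4378, 0.2855, -0.0329]
orientation: [0.831, -0.556, 0.0, -0.0]
ft_force: [-0.3, 0.4, -0.2]
gripper_width: 0.998
```

Call:
send_rows(
  plan="0 0 -0.3 0 0;0 0 -1 0 0;0 0 -2 0 0;0 0 -3 0 0;0 0 -4 0 0;0 0 -4.5 0 0;0 0 -4.5 0 0",
)

```text
time_s: 28.35
ee_pos: [0.4391, 0.2861, 0.1499]
orientation: [0.831, -0.556, 0.001, -0.002]
ft_force: [0.6, -0.4, -0.5]
gripper_width: 0.999
```

```bash
python3 s.py; python3 px2.py
python3 - <<'E'
from h import *
im,d,K,T=shot('scene'); save('fin.png',im)
im,d,K,T=shot('wrist'); P=cloud(d,K,T)*1000; m=(P[...,2]>12)&(P[...,2]<40)&(d>0)&(im.max(-1)<130)&(abs(P[...,0]-455)<100)&(abs(P[...,1]-262)<90)
n,L,S,C=cv2.connectedComponentsWithStats(m.astype(np.uint8)); m=L==1+S[1:,4].argmax(); print('crank',np.round(cv2.minAreaRect(P[m][:,:2].astype(np.float32))[0],1),np.percentile(P[m][:,2],[50,95,99]).round(1))
E
```

```text
t 28.35 tcp [0.4391 0.2861 0.1499] yaw x -67.5 tilt [-0.    -0.005 -1.   ] F [ 0.6 -0.4 -0.5] M [-0.05 -0.04  0.03] w 0.999 q6 -1.54
top ptr 184.27 0.58 plate 184.37 edge 184.41 gap -0.12
scene ptr 182.08 0.26 plate 182.24 edge 182.31 gap -0.16
crank [462.4 262.2] [24.9 27.9 28.7]
```

View pics/fin.png

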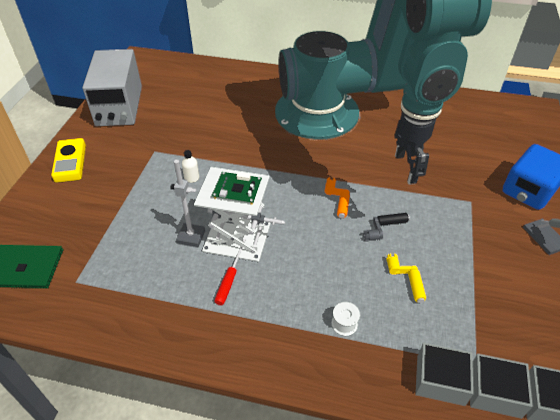

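The scene shows the crank lying at (385,225), the plate raised level with the pointer, nothing else moved, and the hand clear.

```bash
python3 -c "
from station import bot; print(bot.finish_job())"
```

```text
the job is handed in; nothing more can be done
None
```

The jack is wound up level with the gauge's pointer, and the crank is off the shaft and lying flat on the bench, clear of the jack. I handed the job in at about 30 s on the robot's clock.

- **Fitting:** I turned the slots to the pin's angle while the hub was on the shaft but short of the pin, then slid the crank home with about 3 N of push. The camera showed the pin at the bottom of the slot.
- **Winding:** it took about 1.9 turns clockwise. The highest wrist force I read, at the end of each move, was about 12 N.
- **Level check:** after winding and again after release, both fixed cameras put the plate 0.0 to 0.25 mm above the pointer tip, about the limit of what they can measure. Their absolute heights differ by about 2 mm (top 184.3 mm, scene 182.1 mm), so I relied only on the difference within each camera.
- **Laying down:** I put the crank back where it started. Depth shows its top at 28 mm, which is right for lying flat. The last picture shows the other things where they were and the hand clear.
- **What disagreed:** the fingertips are really about 36 mm behind the stated TCP. My first grasp therefore closed on air, about 8 mm above the sleeve and without any contact force showing. I corrected for this from the wrist camera's depth.

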